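# Unstack the pot lids and close each coffee-corner pot

### The arm

A 6-joint arm with a two-finger parallel gripper is mounted at the origin on the work surface. World frame = base frame: x ahead of the robot, y to its left, z up, the work surface at z = 0. Lengths are in mm, angles in rad, forces in N, time in s.
With the tool pointing down it reaches from about 300 to 775 mm from the base axis. Payload 14.6 kg.
Tool frame: the origin (TCP) lies between the finger pads; the fingertips stand 25 mm ahead of it and the grasp point (between the pads) lies 6 mm ahead of it; z points along the fingers, y is the direction in which the jaws open and shut (so a half turn about z gives the same grasp; the last joint's range is limited). The gripper opens to 94 mm and grips with 3 to 60 N. Pads are 16 mm wide; open, the fingers measure 119 mm over their backs; the gripper's body (75 mm by 177 mm) begins 78 mm behind the grasp point.
Start: joints at [-1.174, 0.3, 1.521, -0, 1.321, -0.067], TCP at [246.034, -491.891, 230.446] pointing down, gripper open.
Joint ranges: [-3.03, 3.03], [-0.79, 2.21], [0.23, 2.52], [-1.04, 4.18], [0, 3.07], [-2.55, 2.55]. Speed limits (rad/s): [2.22, 2.22, 2.57, 3.14, 3.14, 3.14].

### API

Orientations are given as a rotation vector (axis times angle).
In Python, from plant import status, vision, sign_off gives the robot as it stands. The module is installed in compiled form; this text tells all that it offers.
- The arm moves only by the tool play_rows, never from a script. Its argument "steps" is a list of rows, each an object with "delta_rot": the turn, a rotation vector about the tool's x, y, z normalised to -1 to 1, where 1 is 4 degrees, a list of three; "delta_pos": the shift along the tool's x, y, z normalised to -1 to 1, where 1 is 4 cm, a list of three; "fingers": the gripper's target within -1 to 1 (shut at 1, half-way at 0, fully open at -1). In form: [{"delta_rot": [rx, ry, rz], "delta_pos": [tx, ty, tz], "fingers": fingers}, ...]. A call has 1 to 5 rows; each row shifts and turns the commanded pose from where the row before left it, along the tool's axes as they then stand; what a row does not reach is not made up. A row lasts 1/12 s, in which the tool goes at most 41.7 mm and 7.16 degrees, less where a joint would pass 70% of its speed; a pose out of reach is approached as far as the arm can. A call with a number of a shift or a turn outside -1 to 1 is refused whole. A call with a gripper value outside its range is refused whole. The fingers move at their own pace and stop on an object; the grip force is fixed at half the most. Time passes only in rows, so rows that do not move let the fingers close. It gives the time, the measured TCP pose, the force and the opening at its end, in the units of the state.
- status.get_state(): the state, without advancing time (a new reading comes with each control period).
- vision.read_camera(name): name is "scene" or "top" or "wrist"; returns the picture (400x640x3 uint8, red, green, blue); there is no depth.
- vision.get_calibration(name): a dict with "camera_matrix" (3x3 intrinsics, pixels), "R" (3x3) and "t" (3): a world point X has camera coordinates R X + t; the wrist camera has in their place "T_tool_cam" (4x4, takes a point from camera to tool coordinates, whose origin is the TCP and whose axes are the flange's). Camera axes: x right, y down, z forward; pixel columns grow to the right and rows downward; lengths in mm; the calibration is good to about 2 mm. A picture is of the moment at which its call begins: read the wrist's pose just before it. get_calibration takes no time and is no camera call.
- sign_off(): hands the job in, once; it reports no verdict.
The state is a dict: "clock": time; "qpos": joint angles; "qd": joint speeds; "tau": joint torques, N m; "ee_pos": TCP position; "eef_rot": TCP orientation; "ft_force": force on the tool from outside, world axes, zero at the start; "torque": the same for the moment, N m; "opening": opening from 0.0 (shut) to 1.0 (fully open).
Only numpy, scipy, OpenCV 4.12 (cv2) and the standard library are available. Lean on these libraries where they do the work, as an engineer would, in place of code of your own. Each camera call takes 0.05 s, during which the arm holds its last target.

### The job

The washed bamboo lids are stacked on the slate trivet. Take the stack apart one lid at a time from the top, and set each lid right way up on the grey pot of its own shape and size, lying flat on the rim, centred and squared up with the pot so that it covers the mouth. Leave all four pots closed.

Things in the scene. Friction and masses are not known exactly. Their poses are not given: they have to be found in the camera images.
- small_lid: Bamboo lid, 18 mm thick in all (a thin black sealing pad below, pale bamboo above), flat on both faces, no knob; round, 38 mm across; starts on top of the stack. About 22 g. Origin: centre of its underside; z up out of its top.
- round_lid: Bamboo lid, 18 mm thick in all (a thin black sealing pad below, pale bamboo above), flat on both faces, no knob; round, 50 mm across; starts second from the top, under the small lid. About 38 g. Origin: centre of its underside; z up out of its top.
- square_lid: Bamboo lid, 18 mm thick in all (a thin black sealing pad below, pale bamboo above), flat on both faces, no knob; square, 56 x 56 mm along its x and y; starts third from the top, under the round lid. About 50 g. Origin: centre of its underside; z up out of its top.
- oblong_lid: Bamboo lid, 18 mm thick in all (a thin black sealing pad below, pale bamboo above), flat on both faces, no knob; oblong, 110 mm along its x, 62 mm along its y; starts at the bottom of the stack, lying on the slate trivet. About 95 g. Origin: centre of its underside; z up out of its top.
- small_pot: A grey stoneware pot, open at the top, walls 6 mm thick, fixed to the counter; round, 34 mm across, 60 mm high. The small round lid belongs on it. Origin: centre of its underside; z up out of its top.
- round_pot: A grey stoneware pot, open at the top, walls 6 mm thick, fixed to the counter; round, 46 mm across, 85 mm high. The larger round lid belongs on it. Origin: centre of its underside; z up out of its top.
- square_pot: A grey stoneware pot, open at the top, walls 6 mm thick, fixed to the counter; square, 52 x 52 mm along its x and y, 95 mm high. The square lid belongs on it. Origin: centre of its underside; z up out of its top.
- oblong_pot: A grey stoneware pot, open at the top, walls 6 mm thick, fixed to the counter; oblong, 106 mm along its x, 58 mm along its y, 70 mm high. The oblong lid belongs on it. Origin: centre of its underside; z up out of its top.
- trivet: Round, near-black slate trivet, 140 mm across, 10 mm thick, fixed to the counter; the stack of lids starts on it (each lid's underside lies on the top of the lid below). The trivet and the four pots stand in five places that are dealt out afresh at each start, at least 150 mm apart between centres. Origin: centre of its underside; z up out of its top.

How it is judged:
By the outcome, as a careful person would: the job done as asked, in the order asked, and still so for the second after the job is handed in, with the robot touching nothing.
It also fails if it takes over 104 s, if anything falls off the work surface, if the arm or the gripper's body presses on something with over 40 N, if the wrist force passes 120 N, or if a joint passes its speed limit or range.

## Working session

There is one attempt and no reset: what is moved stays moved. The work goes in short steps, Python scripts to look and compute and a tool call to move; the robot and the scene stay as the last step left them, time stands still between calls to the robot, and variables do not carry over. Pictures are saved under pics/ and viewed, and the job is handed in when it is done.

Besides the shell and the picture viewer there is one more tool, called in YAML: its name, and indented under it one key for each argument. play_rows: Moves the arm, as the interface text tells. Its arguments: {"type":"object","properties":{"steps":{"type":"array","items":{"type":"object","properties":{"delta_rot":{"type":"array","items":{"type":"number"}},"delta_pos":{"type":"array","items":{"type":"number"}},"fingers":{"type":"number"}}}}},"required":["steps"]}

```bash
mkdir -p pics; ls; python3 - <<'E'
from plant import status, vision
import cv2
print(status.get_state())
for n in ["scene","top","wrist"]:
    c=vision.get_calibration(n); print(n,c)
for n in ["scene","top"]:
    im=vision.read_camera(n); cv2.imwrite(f"pics/{n}0.png",im[:,:,::-1])
print(status.get_state()['clock'])
E
```

```text
pics
{'clock': 0.0, 'qpos': array([-1.17358433e+00,  3.00486424e-01,  1.52161345e+00,  4.14485532e-05,
        1.32070914e+00, -6.65939722e-02]), 'qd': array([ 0.00218163, -0.00156517, -0.00058492, -0.00138893, -0.00069584,
        0.00079979]), 'tau': array([-1.93436535e-03, -5.31810093e+01, -3.52743566e+01,  7.06798607e-02,
        2.42807984e-02, -8.39719291e-05]), 'ee_pos': array([ 245.95821237, -491.66173923,  229.86422205]), 'eef_rot': array([-3.05632433e+00, -7.21739200e-01,  2.52101120e-04]), 'ft_force': array([-0.12919604,  0.47395123, -0.44144528]), 'torque': array([0.0623513 , 0.00386904, 0.04909172]), 'opening': 0.9978947135989534}
scene {'camera_matrix': array([[501.1989836 ,   0.        , 315.17342484],
       [  0.        , 501.1989836 , 197.84989061],
       [  0.        ,   0.        ,   1.        ]]), 'R': array([[-0.36497681,  0.93095251, -0.0109247 ],
       [ 0.6980937 ,  0.26588378, -0.664809  ],
       [-0.61600091, -0.25026633, -0.7469335 ]]), 't': array([ 211.71055328, -294.70773661, 1409.99750962])}
top {'camera_matrix': array([[513.0004789 ,   0.        , 3
[... 163 characters left out ...]
29962],
       [-0.99689425, -0.00773569, -0.07837098],
       [ 0.07842334, -0.00671382, -0.99689754]]), 't': array([-13.75855949, 518.33089282, 990.58056925])}
wrist {'camera_matrix': array([[341.70551362,   0.        , 319.81514718],
       [  0.        , 341.70551362, 193.10074462],
       [  0.        ,   0.        ,   1.        ]]), 'T_tool_cam': array([[-1.94203321e-04, -9.72574025e-01, -2.32593481e-01,
         6.73516737e+01],
       [ 9.99999980e-01, -1.76872894e-04, -9.53652466e-05,
         9.84089017e-01],
       [ 5.16102796e-05, -2.32593495e-01,  9.72574040e-01,
        -1.54703824e+02],
       [ 0.00000000e+00,  0.00000000e+00,  0.00000000e+00,
         1.00000000e+00]])}
0.1
```

View pics/top0.png

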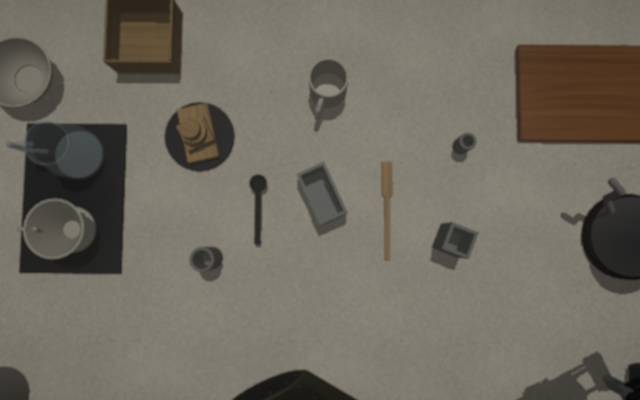

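View pics/scene0.png

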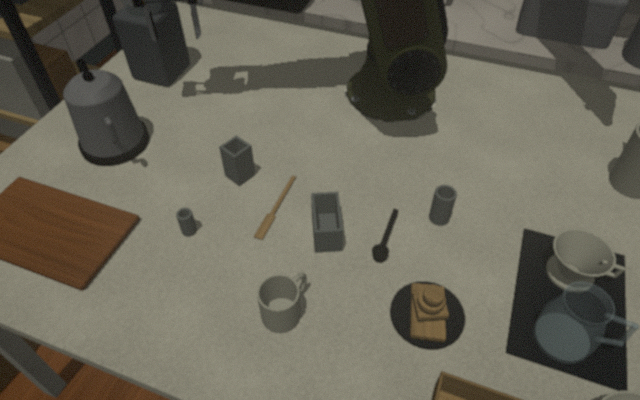

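```bash
cat > h.py <<'E'
import numpy as np, cv2
from scipy.spatial.transform import Rotation as Ro
from plant import status, vision
def cam(name, st=None):
    c=vision.get_calibration(name); K=c['camera_matrix']
    if name!='wrist':
        R=c['R'];t=c['t']; return K,R,t
    T=np.eye(4);T[:3,:3]=Ro.from_rotvec(st['eef_rot']).as_matrix();T[:3,3]=st['ee_pos']
    W=np.linalg.inv(T@c['T_tool_cam']); return K,W[:3,:3],W[:3,3]
def ray(C,px,z):
    K,R,t=C; px=np.atleast_2d(px).astype(float)
    d=np.c_[px,np.ones(len(px))]@np.linalg.inv(K).T@R
    o=-R.T@t
    s=(z-o[2])/d[:,2]
    return (o+s[:,None]*d)[:,:2]
def proj(C,X):
    K,R,t=C; p=(np.atleast_2d(X)@R.T+t)@K.T; return p[:,:2]/p[:,2:]
def shot(name,fn):
    st=status.get_state(); C=cam(name,st); im=vision.read_camera(name)[:,:,::-1].copy()
    cv2.imwrite(f'pics/{fn}.png',im); np.savez(f'pics/{fn}.npz',K=C[0],R=C[1],t=C[2],im=im); return C,im,st
def load(fn):
    d=np.load(f'pics/{fn}.npz'); return (d['K'],d['R'],d['t']),d['im']
E
python3 - <<'E'
from h import *
C=cam('top')
for n,p,z in [('triv',(200,136),10),('obl',(322,194),70),('round',(202,258),85),('sq',(460,238),95),('small',(466,141),60)]:
    print(n,ray(C,p,z))
im=cv2.imread('pics/top0.png')
im=cv2.convertScaleAbs(im,alpha=1.8)
a=cv2.resize(im[80:290,150:500],None,fx=2.28,fy=2.28,interpolation=cv2.INTER_CUBIC)
cv2.imwrite('pics/top0z.png',a)
im=cv2.convertScaleAbs(cv2.imread('pics/scene0.png'),alpha=1.8)
cv2.imwrite('pics/scene0z.png',cv2.resize(im[270:360,380:480],None,fx=6,fy=6,interpolation=cv2.INTER_CUBIC))
E
```

```text
triv [[645.9732612  249.50500128]]
obl [[525.61104638   3.31202861]]
round [[405.28666281 221.20547288]]
sq [[ 445.02969978 -248.32282557]]
small [[ 630.53631041 -271.41457571]]
```

View pics/top0z.png

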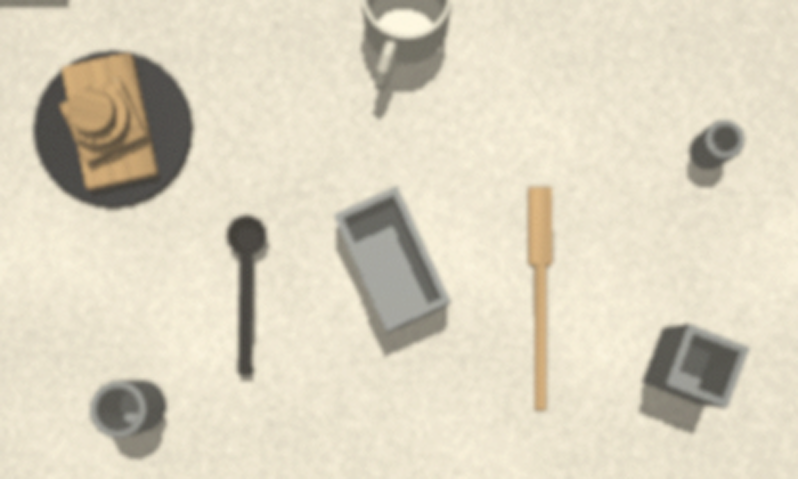

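View pics/scene0z.png

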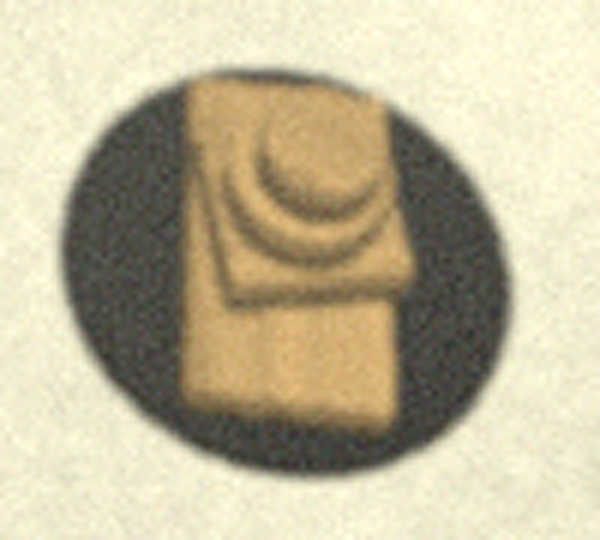

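play_rows:
  steps:
    - {"delta_pos":[0.9,-0.2,0],"delta_rot":[0,0,0],"fingers":-1}
    - {"delta_pos":[0.9,-0.2,0],"delta_rot":[0,0,0],"fingers":-1}
    - {"delta_pos":[0.9,-0.2,0],"delta_rot":[0,0,0],"fingers":-1}
    - {"delta_pos":[0.9,-0.2,0],"delta_rot":[0,0,0],"fingers":-1}
    - {"delta_pos":[0.9,-0.2,0],"delta_rot":[0,0,0],"fingers":-1}

```text
clock: 0.52
ee_pos: [390.1, -374.2, 230.2]
eef_rot: [-3.057, -0.721, 0.0]
ft_force: [0.1, -0.8, -0.6]
opening: 1.002
```

play_rows:
  steps:
    - {"delta_pos":[0.9,-0.2,0],"delta_rot":[0,0,0],"fingers":-1}
    - {"delta_pos":[0.9,-0.2,0],"delta_rot":[0,0,0],"fingers":-1}
    - {"delta_pos":[0.9,-0.2,0],"delta_rot":[0,0,0],"fingers":-1}
    - {"delta_pos":[0.9,-0.2,0],"delta_rot":[0,0,0],"fingers":-1}
    - {"delta_pos":[0.9,-0.2,0],"delta_rot":[0,0,0],"fingers":-1}

```text
clock: 0.93
ee_pos: [533.3, -257.8, 230.2]
eef_rot: [-3.057, -0.722, 0.001]
ft_force: [-0.0, 0.8, -0.2]
opening: 1.001
```

play_rows:
  steps:
    - {"delta_pos":[0,0,0],"delta_rot":[0,0,1],"fingers":-1}
    - {"delta_pos":[0,0,0],"delta_rot":[0,0,1],"fingers":-1}
    - {"delta_pos":[0,0,0],"delta_rot":[0,0,1],"fingers":-1}
    - {"delta_pos":[0,0,0],"delta_rot":[0,0,1],"fingers":-1}
    - {"delta_pos":[0,0,0],"delta_rot":[0,0,1],"fingers":-1}

```text
clock: 1.35
ee_pos: [532.2, -259.1, 230.0]
eef_rot: [-3.136, -0.175, 0.001]
ft_force: [-1.1, -0.4, -0.8]
opening: 1.002
```

play_rows:
  steps:
    - {"delta_pos":[0,0,0],"delta_rot":[0,0,1],"fingers":-1}
    - {"delta_pos":[0,0,0],"delta_rot":[0,0,0.65],"fingers":-1}
    - {"delta_pos":[0,0,0],"delta_rot":[0,0,0],"fingers":-1}
    - {"delta_pos":[0,0,0],"delta_rot":[0,0,0],"fingers":-1}

```text
clock: 1.68
ee_pos: [532.1, -259.2, 230.2]
eef_rot: [-3.141, -0.002, 0.001]
ft_force: [-0.7, -0.6, -0.1]
opening: 1.001
```

```bash
python3 - <<'E'
from h import *
C,im,st=shot('wrist','w1'); print(st['ee_pos'],st['eef_rot'],st['qd'].round(3),st['clock'])
cv2.imwrite('pics/w1b.png',cv2.convertScaleAbs(im,alpha=1.5))
E
```

```text
[ 532.13729147 -259.24386679  230.17166121] [-3.14129415e+00 -1.83502665e-03  7.62618673e-04] [ 0.    -0.001  0.    -0.     0.    -0.013] 1.6833
```

View pics/w1b.png

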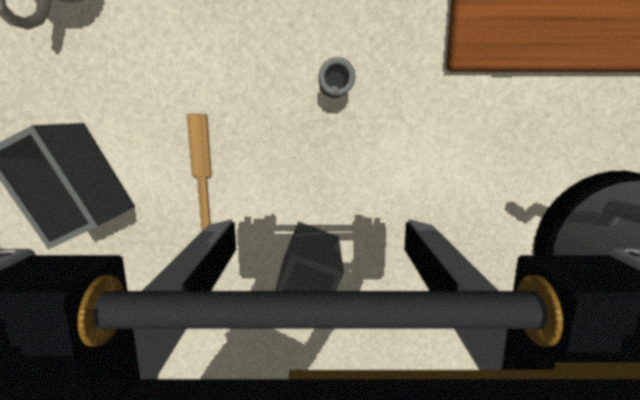

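play_rows:
  steps:
    - {"delta_pos":[-0.9,-0.3,0],"delta_rot":[0,0,0],"fingers":-1}
    - {"delta_pos":[-0.9,-0.3,0],"delta_rot":[0,0,0],"fingers":-1}
    - {"delta_pos":[-0.9,-0.3,0],"delta_rot":[0,0,0],"fingers":-1}
    - {"delta_pos":[-0.9,-0.3,0],"delta_rot":[0,0,0],"fingers":-1}
    - {"delta_pos":[-0.9,-0.3,0],"delta_rot":[0,0,0],"fingers":-1}

```text
clock: 2.15
ee_pos: [350.5, -198.4, 230.0]
eef_rot: [-3.142, -0.002, 0.0]
ft_force: [-0.5, -0.3, 0.8]
opening: 0.995
```

play_rows:
  steps:
    - {"delta_pos":[0,0,0],"delta_rot":[0,0,0],"fingers":-1}
    - {"delta_pos":[0,0,0],"delta_rot":[0,0,0],"fingers":-1}

```text
clock: 2.32
ee_pos: [351.5, -199.0, 231.2]
eef_rot: [3.141, 0.0, 0.002]
ft_force: [-0.0, 0.2, 0.1]
opening: 1.001
```

```bash
python3 - <<'E'
from h import *
C,im,st=shot('wrist','w2'); print(st['ee_pos'],st['eef_rot'],st['qd'].round(3),st['clock'])
cv2.imwrite('pics/w2b.png',cv2.convertScaleAbs(im,alpha=1.5))
E
```

```text
[ 351.51441638 -199.01498746  231.15036252] [3.14058122e+00 2.30089345e-04 2.35081338e-03] [ 0.014  0.062 -0.063  0.001 -0.004  0.013] 2.3167
```

View pics/w2b.png

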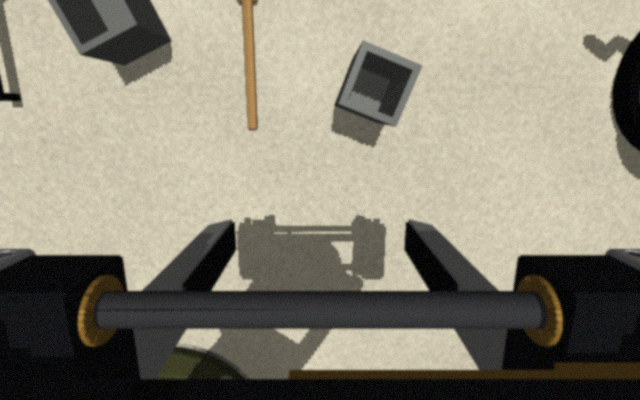

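play_rows:
  steps:
    - {"delta_pos":[0.2,-0.9,0],"delta_rot":[0,0,0],"fingers":-1}
    - {"delta_pos":[0.2,-0.9,0],"delta_rot":[0,0,0],"fingers":-1}
    - {"delta_pos":[0.2,-0.9,0],"delta_rot":[0,0,0],"fingers":-1}
    - {"delta_pos":[0.2,-0.9,0],"delta_rot":[0,0,0],"fingers":-1}
    - {"delta_pos":[0.2,-0.9,0],"delta_rot":[0,0,0],"fingers":-1}

```text
clock: 2.78
ee_pos: [393.4, -17.4, 230.5]
eef_rot: [-3.142, -0.0, -0.0]
ft_force: [0.7, -0.8, 0.2]
opening: 1.001
```

play_rows:
  steps:
    - {"delta_pos":[0,-0.5,0],"delta_rot":[0,0,0],"fingers":-1}
    - {"delta_pos":[0,0,0],"delta_rot":[0,0,0],"fingers":-1}
    - {"delta_pos":[0,0,0],"delta_rot":[0,0,0],"fingers":-1}

```text
clock: 3.03
ee_pos: [393.2, 1.5, 230.3]
eef_rot: [3.142, 0.004, -0.001]
ft_force: [-1.4, -0.6, -0.5]
opening: 0.999
```

```bash
python3 - <<'E'
from h import *
C,im,st=shot('wrist','w3'); print(st['ee_pos'],st['eef_rot'],st['qd'].round(3),st['clock'])
cv2.imwrite('pics/w3b.png',cv2.convertScaleAbs(im,alpha=1.5))
E
```

```text
[393.18474943   1.52346271 230.27108436] [ 3.14158023e+00  4.32140605e-03 -7.68699817e-04] [-0.047 -0.007  0.007 -0.003 -0.001 -0.015] 3.0333
```

View pics/w3b.png

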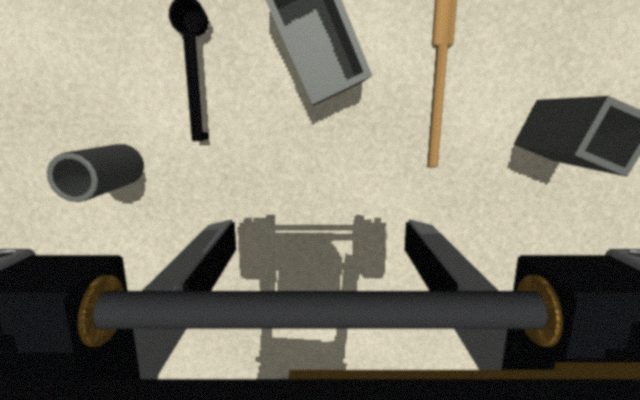

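play_rows:
  steps:
    - {"delta_pos":[0.7,0,0],"delta_rot":[0,0,0],"fingers":-1}
    - {"delta_pos":[0.7,0,0],"delta_rot":[0,0,0],"fingers":-1}
    - {"delta_pos":[0,0,0],"delta_rot":[0,0,0],"fingers":-1}
    - {"delta_pos":[0,0,0],"delta_rot":[0,0,0],"fingers":-1}

```text
clock: 3.42
ee_pos: [449.0, -0.3, 229.7]
eef_rot: [-3.142, 0.003, 0.002]
ft_force: [-0.8, -0.3, -0.2]
opening: 0.997
```

```bash
python3 - <<'E'
from h import *
C,im,st=shot('wrist','w4'); print(st['ee_pos'],st['eef_rot'],st['qd'].round(3),st['clock'])
cv2.imwrite('pics/w4b.png',cv2.convertScaleAbs(im,alpha=1.5))
E
```

```text
[ 4.49025696e+02 -3.43121000e-01  2.29725919e+02] [-3.14154402e+00  2.61657384e-03  2.41157287e-03] [ 0.004 -0.044  0.041 -0.001  0.004  0.001] 3.4167
```

View pics/w4b.png

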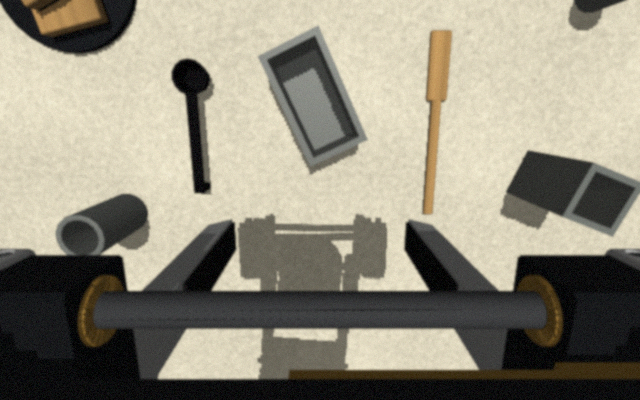

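play_rows:
  steps:
    - {"delta_pos":[-0.6,-0.8,0],"delta_rot":[0,0,0],"fingers":-1}
    - {"delta_pos":[-0.6,-0.8,0],"delta_rot":[0,0,0],"fingers":-1}
    - {"delta_pos":[-0.6,-0.8,0],"delta_rot":[0,0,0],"fingers":-1}
    - {"delta_pos":[-0.6,-0.8,0],"delta_rot":[0,0,0],"fingers":-1}
    - {"delta_pos":[-0.6,-0.8,0],"delta_rot":[0,0,0],"fingers":-1}

```text
clock: 3.88
ee_pos: [326.7, 161.1, 230.7]
eef_rot: [-3.141, 0.003, -0.001]
ft_force: [1.2, -0.0, 0.1]
opening: 0.995
```

play_rows:
  steps:
    - {"delta_pos":[0,-0.8,0],"delta_rot":[0,0,0],"fingers":-1}
    - {"delta_pos":[0,0,0],"delta_rot":[0,0,0],"fingers":-1}
    - {"delta_pos":[0,0,0],"delta_rot":[0,0,0],"fingers":-1}

```text
clock: 4.13
ee_pos: [327.9, 193.2, 230.6]
eef_rot: [-3.142, -0.003, -0.001]
ft_force: [-0.7, -0.1, 0.1]
opening: 0.998
```

```bash
python3 - <<'E'
from h import *
C,im,st=shot('wrist','w5'); print(st['ee_pos'],st['eef_rot'],st['qd'].round(3),st['clock'])
cv2.imwrite('pics/w5b.png',cv2.convertScaleAbs(im,alpha=1.5))
E
```

```text
[327.85612026 193.17092515 230.59260585] [-3.14152828e+00 -3.22851210e-03 -5.96382313e-04] [-0.055 -0.003  0.009 -0.003  0.002 -0.023] 4.1333
```

View pics/w5b.png

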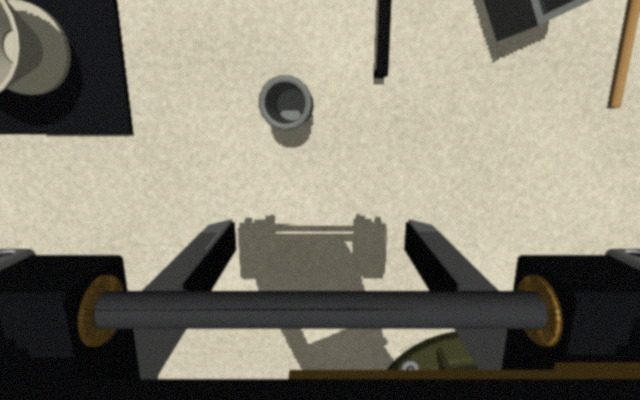

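play_rows:
  steps:
    - {"delta_pos":[1,-0.25,0],"delta_rot":[0,0,0],"fingers":-1}
    - {"delta_pos":[1,-0.25,0],"delta_rot":[0,0,0],"fingers":-1}
    - {"delta_pos":[1,-0.25,0],"delta_rot":[0,0,0],"fingers":-1}
    - {"delta_pos":[1,-0.25,0],"delta_rot":[0,0,0],"fingers":-1}
    - {"delta_pos":[1,-0.25,0],"delta_rot":[0,0,0],"fingers":-1}

```text
clock: 4.6
ee_pos: [530.8, 240.8, 230.2]
eef_rot: [3.141, -0.004, -0.0]
ft_force: [0.1, 0.5, 0.8]
opening: 0.998
```

play_rows:
  steps:
    - {"delta_pos":[0.2,0,0],"delta_rot":[0,0,0],"fingers":-1}
    - {"delta_pos":[0,0,0],"delta_rot":[0,0,0],"fingers":-1}
    - {"delta_pos":[0,0,0],"delta_rot":[0,0,0],"fingers":-1}

```text
clock: 4.85
ee_pos: [536.3, 241.1, 230.0]
eef_rot: [3.141, -0.004, -0.002]
ft_force: [-0.3, -0.6, -0.5]
opening: 0.999
```

```bash
python3 - <<'E'
from h import *
C,im,st=shot('wrist','w6'); print(st['ee_pos'],st['eef_rot'],st['qd'].round(3),st['clock'])
cv2.imwrite('pics/w6b.png',cv2.resize(cv2.convertScaleAbs(im,alpha=1.5)[0:230,150:500],None,fx=2.28,fy=2.28,interpolation=cv2.INTER_CUBIC))
def crop(fn,x0,y0,x1,y1,f):
    im=cv2.imread(f'pics/{fn}.png')[y0:y1,x0:x1]; return cv2.resize(cv2.convertScaleAbs(im,alpha=1.5),(400,300),interpolation=cv2.INTER_CUBIC)
a=np.vstack([np.hstack([crop('w1',290,47,370,107,5),crop('w2',320,30,440,120+0,5)]),np.hstack([crop('w4',240,20,380,125,1),crop('w5',240,60,340,135,1)])])
cv2.imwrite('pics/pots.png',a)
E
```

```text
[536.25172341 241.10262723 230.00918928] [ 3.14111846e+00 -3.62774322e-03 -1.86273792e-03] [ 0.018 -0.041  0.027  0.    -0.     0.005] 4.85
```

View pics/w6b.png

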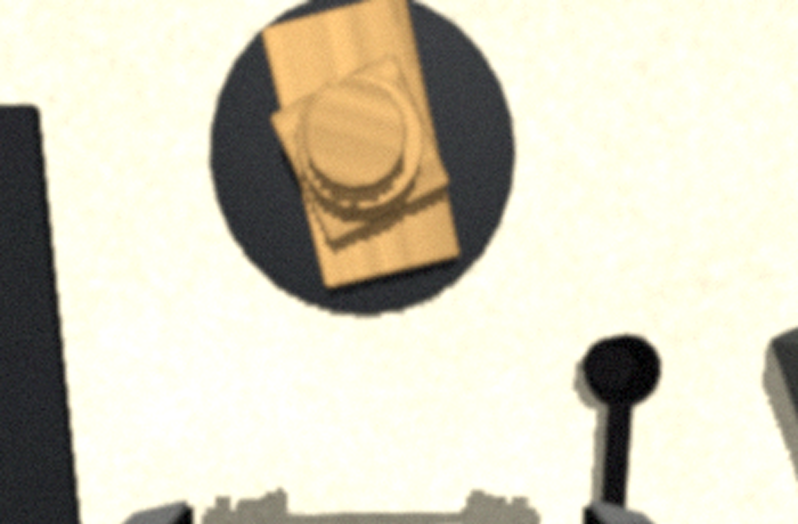

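View pics/pots.png

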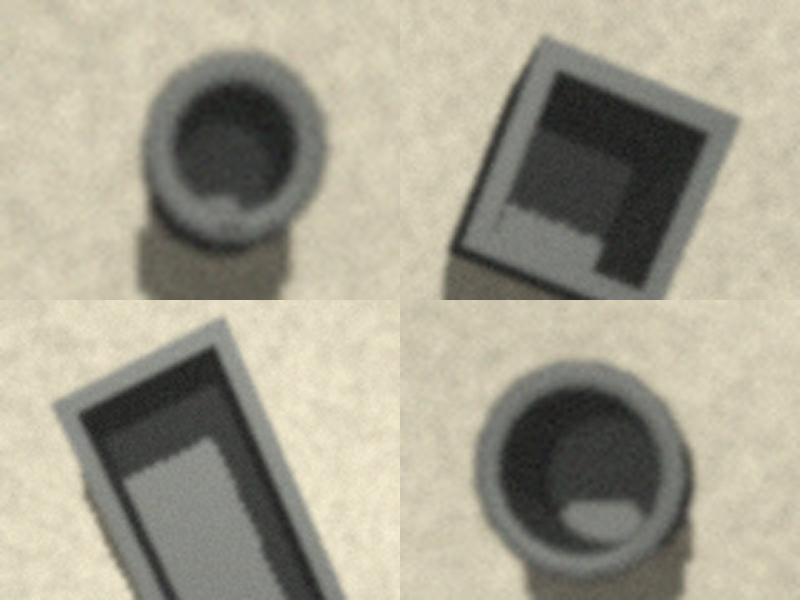

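```bash
cat >> h.py <<'E'
def pot(fn,x0,y0,x1,y1,z,rect,lo,hi,rb=2,save=None):
    C,im=load(fn); g=cv2.GaussianBlur(im,(3,3),0).astype(int)
    v=g.mean(2); m=((v>lo)&(v<hi)&(g[:,:,2]-g[:,:,0]<rb)).astype(np.uint8)
    k=np.zeros_like(m);k[y0:y1,x0:x1]=1;m*=k
    m=cv2.morphologyEx(m,cv2.MORPH_OPEN,np.ones((2,2),np.uint8))
    cs,_=cv2.findContours(m,cv2.RETR_EXTERNAL,cv2.CHAIN_APPROX_NONE)
    c=max(cs,key=lambda c:cv2.contourArea(c)); hull=cv2.convexHull(c)[:,0]
    if save:
        o=cv2.convertScaleAbs(im,alpha=1.5); cv2.drawContours(o,[hull],-1,(0,0,255),1)
        cv2.imwrite(save,cv2.resize(o[y0:y1,x0:x1],None,fx=4,fy=4,interpolation=cv2.INTER_NEAREST))
    w=ray(C,hull,z).astype(np.float32)
    if rect:
        r=cv2.minAreaRect(w); b=cv2.boxPoints(r); 
        e=[b[1]-b[0],b[2]-b[1]]; e=max(e,key=np.linalg.norm)
        return np.array(r[0]),r[1],np.degrees(np.arctan2(e[1],e[0]))
    (x,y),(a,b),t=cv2.fitEllipse(w); return np.array([x,y]),(a,b),cv2.minEnclosingCircle(w)[1]*2
E
python3 - <<'E'
from h import *
for fn,pts in [('w1',[(337,60),(337,77),(335,97),(335,105),(400,60)]),('w2',[(380,50),(400,62),(350,115),(356,130),(341,90)]),('w5',[(285,80),(287,120),(309,115),(290,140)])]:
    C,im=load(fn); g=cv2.GaussianBlur(im,(3,3),0)
    print(fn,[g[y,x].tolist() for x,y in pts])
E
```

```text
w1 [[77, 81, 80], [37, 39, 38], [36, 40, 40], [54, 62, 63], [121, 136, 142]]
w2 [[85, 88, 87], [78, 81, 80], [55, 63, 65], [55, 62, 65], [45, 49, 50]]
w5 [[65, 69, 68], [50, 53, 52], [42, 44, 45], [55, 64, 66]]
```

```bash
python3 - <<'E'
from h import *
P={'small':('w1',300,40,375,112,60,False,55,105,8),'square':('w2',320,28,440,140,95,True,62,106,8),'oblong':('w4',245,15,385,185,70,True,62,106,8),'round':('w5',245,62,330,150,85,False,52,100,8)}
ims=[]
for n,a in P.items():
    print(n,pot(*a,save=f'pics/p_{n}.png')); ims.append(cv2.resize(cv2.imread(f'pics/p_{n}.png'),(400,300)))
cv2.imwrite('pics/pots2.png',np.vstack([np.hstack(ims[:2]),np.hstack(ims[2:])]))
E
```

```text
small (array([ 629.80792236, -275.79824829]), (31.56618881225586, 31.794015884399414), 32.365909576416016)
square (array([ 439.93692017, -248.80937195]), (51.950355529785156, 51.88302993774414), np.float32(68.96643))
oblong (array([525.58026123,   3.68497849]), (106.01184844970703, 57.881526947021484), np.float32(25.032322))
round (array([401.41220093, 221.11851501]), (44.28852462768555, 45.26747131347656), 45.63486862182617)
```

View pics/pots2.png

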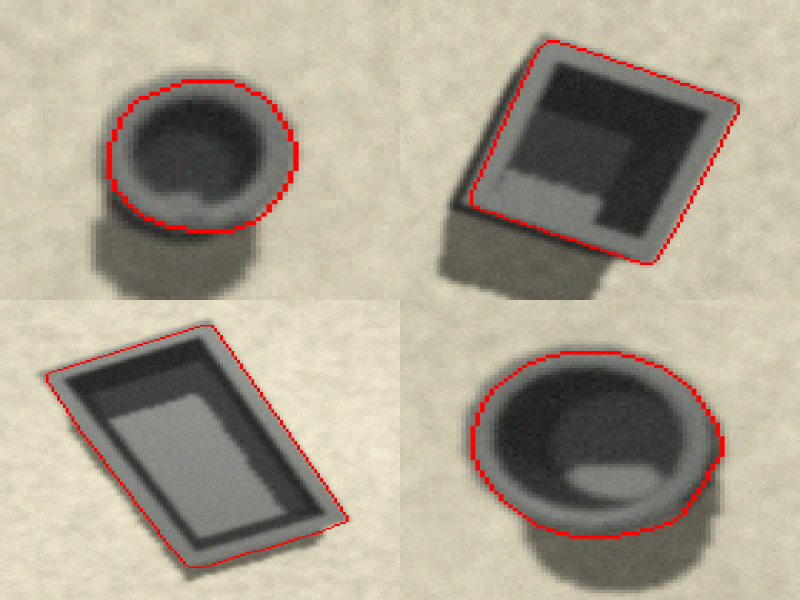

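```bash
python3 - <<'E'
from h import *
print(pot('w1',300,40,375,112,60,False,50,115,8,save='pics/p_s2.png'))
C,im=load('w6')
a=im[0:130,235:365]; a=cv2.convertScaleAbs(a,alpha=1.6,beta=-20); cv2.imwrite('pics/st6.png',cv2.resize(a,None,fx=4.6,fy=4.6,interpolation=cv2.INTER_CUBIC))
# top cam cross-check
C=cam('top'); im=cv2.imread('pics/top0.png'); np.savez('pics/top0.npz',K=C[0],R=C[1],t=C[2],im=im)
for n,a in {'small':(445,125,485,165,60,False,50,85),'square':(425,215,485,275,95,True,52,85),'oblong':(290,155,355,240,70,True,52,85),'round':(185,240,230,285,85,False,50,85)}.items():
    print(n,pot('top0',*a,4,save=f'pics/t_{n}.png'))
cv2.imwrite('pics/tp.png',np.hstack([cv2.resize(cv2.imread(f'pics/t_{n}.png'),(200,200)) for n in ['small','square','oblong','round']]))
E
```

```text
(array([ 629.37219238, -275.83273315]), (31.561649322509766, 32.929847717285156), 33.702030181884766)
small (array([ 619.26068115, -265.89379883]), (4.403744697570801, 5.563094615936279), 5.387256622314453)
square (array([ 414.56500244, -254.15203857]), (19.864112854003906, 7.4684367179870605), np.float32(77.901825))
oblong (array([551.05322266,  13.84857559]), (21.131492614746094, 47.942771911621094), np.float32(-62.97405))Traceback (most recent call last):
  File "<stdin>", line 8, in <module>
  File "h.py", line 38, in pot
    (x,y),(a,b),t=cv2.fitEllipse(w); return np.array([x,y]),(a,b),cv2.minEnclosingCircle(w)[1]*2
                  ~~~~~~~~~~~~~~^^^
cv2.error: OpenCV(4.12.0) /io/opencv/modules/imgproc/src/shapedescr.cpp:361: error: (-201:Incorrect size of input array) There should be at least 5 points to fit the ellipse in function 'fitEllipseNoDirect'
```

View pics/st6.png

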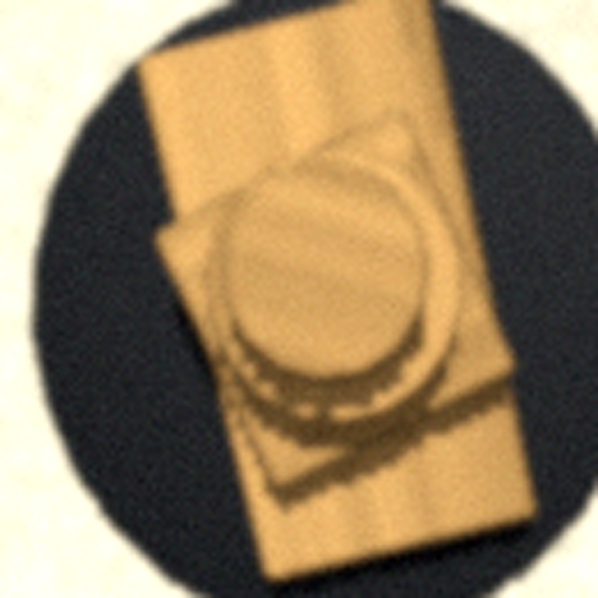

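```bash
python3 - <<'E'
from h import *
C,im=load('w6')
for e in [(230,268),(424,268),(327,165),(327,378)]:
    print(e,ray(C,(235+e[0]/4.6,e[1]/4.6),82))
cs=[(60,82)]
c0=ray(C,(306.1,58.9),82)[0]
def circ(X,z,d): 
    t=np.linspace(0,2*np.pi,90); return np.c_[X[0]+d/2*np.cos(t),X[1]+d/2*np.sin(t),np.full(90,z)]
a=cv2.resize(cv2.convertScaleAbs(im,alpha=1.6,beta=-20)[0:130,235:365],None,fx=4.6,fy=4.6,interpolation=cv2.INTER_CUBIC)
p=((proj(C,circ(c0,82,38))-[235,0]+.5)*4.6-.5).astype(int)
cv2.polylines(a,[p.reshape(-1,1,2)],True,(255,0,0),1)
cv2.imwrite('pics/st6c.png',a); print(c0)
E
```

```text
(230, 268) [[646.88275636 268.99481253]]
(424, 268) [[646.79690976 233.90908171]]
(327, 165) [[664.09009456 251.24715094]]
(327, 378) [[627.86045751 251.67813701]]
[646.34013085 251.44744765]
```

View pics/st6c.png

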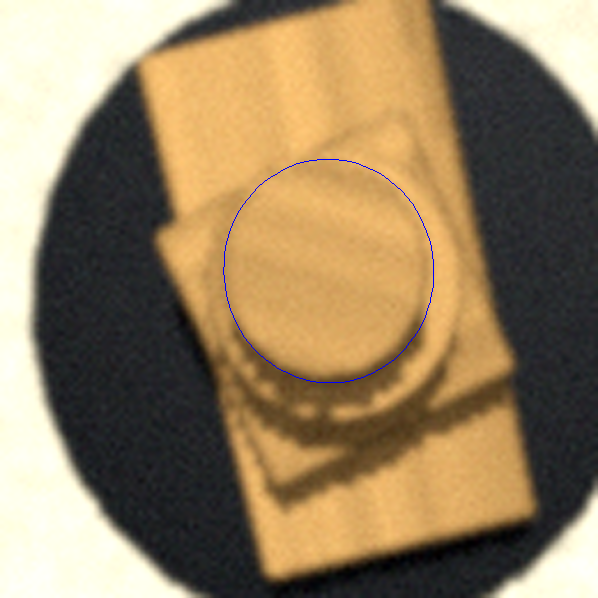

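play_rows:
  steps:
    - {"delta_pos":[0.92,-0.09,0],"delta_rot":[0,0,0],"fingers":-1}
    - {"delta_pos":[0.92,-0.09,0],"delta_rot":[0,0,0],"fingers":-1}
    - {"delta_pos":[0.92,-0.09,0.5],"delta_rot":[0,0,0],"fingers":-1}
    - {"delta_pos":[0,0,1],"delta_rot":[0,0,0],"fingers":-1}
    - {"delta_pos":[0,0,0],"delta_rot":[0,0,0],"fingers":-1}

```text
clock: 5.32
ee_pos: [644.5, 252.0, 163.5]
eef_rot: [3.138, -0.002, -0.015]
ft_force: [0.0, -0.4, -2.0]
opening: 0.998
```

play_rows:
  steps:
    - {"delta_pos":[0,0,0],"delta_rot":[0,0,0],"fingers":-1}

```text
clock: 5.4
ee_pos: [644.8, 252.8, 169.8]
eef_rot: [3.14, -0.001, -0.007]
ft_force: [-0.1, -0.3, 1.4]
opening: 0.999
```

play_rows:
  steps:
    - {"delta_pos":[0.03,0.02,0.8],"delta_rot":[0,0,0],"fingers":-1}
    - {"delta_pos":[0,0,0.8],"delta_rot":[0,0,0],"fingers":-1}
    - {"delta_pos":[0,0,0.2],"delta_rot":[0,0,0],"fingers":-1}
    - {"delta_pos":[0,0,0],"delta_rot":[0,0,0],"fingers":-1}
    - {"delta_pos":[0,0,0],"delta_rot":[0,0,0],"fingers":-1}

```text
clock: 5.82
ee_pos: [648.0, 253.0, 102.0]
eef_rot: [-3.141, 0.0, -0.004]
ft_force: [0.6, 0.1, 0.1]
opening: 1.0
```

play_rows:
  steps:
    - {"delta_pos":[-0.03,0.03,0.27],"delta_rot":[0,0,0],"fingers":-1}
    - {"delta_pos":[0,0,0],"delta_rot":[0,0,0],"fingers":-1}
    - {"delta_pos":[0,0,0],"delta_rot":[0,0,0],"fingers":-1}

```text
clock: 6.07
ee_pos: [646.5, 251.4, 88.5]
eef_rot: [-3.141, 0.001, -0.001]
ft_force: [-0.2, 0.5, 0.4]
opening: 0.999
```

```bash
python3 - <<'E'
from h import *
for n in ['scene']:
    C,im,st=shot(n,'s1'); print(st['ee_pos'],st['eef_rot'])
    cv2.imwrite('pics/s1b.png',cv2.resize(cv2.convertScaleAbs(im,alpha=1.8)[200:360,340:520],None,fx=3.5,fy=3.5,interpolation=cv2.INTER_CUBIC))
E
```

```text
[646.49506759 251.37538884  88.45157423] [-3.14148467e+00  7.56998710e-04 -5.08263854e-04]
```

View pics/s1b.png

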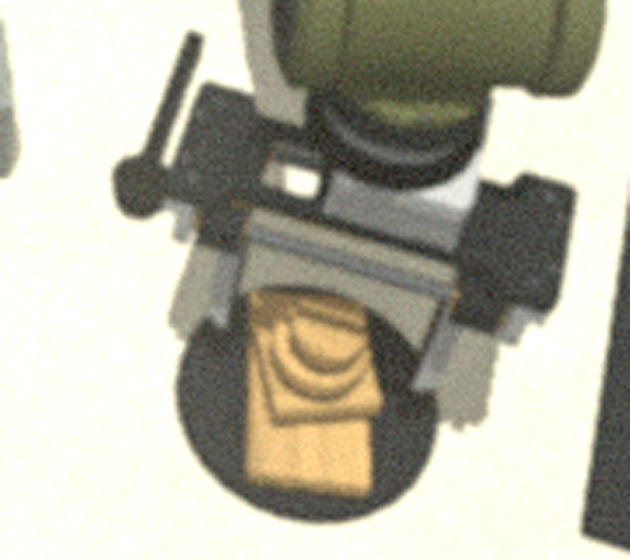

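play_rows:
  steps:
    - {"delta_pos":[0,0,-0.07],"delta_rot":[0,0,0],"fingers":-1}
    - {"delta_pos":[0,0,0],"delta_rot":[0,0,0],"fingers":-1}
    - {"delta_pos":[0,0,0],"delta_rot":[0,0,0],"fingers":-1}

```text
clock: 6.37
ee_pos: [646.7, 251.5, 91.2]
eef_rot: [-3.141, 0.001, -0.001]
ft_force: [-1.1, 0.3, -0.3]
opening: 1.006
```

play_rows:
  steps:
    - {"delta_pos":[0,0,0],"delta_rot":[0,0,0],"fingers":1}
    - {"delta_pos":[0,0,0],"delta_rot":[0,0,0],"fingers":1}
    - {"delta_pos":[0,0,0],"delta_rot":[0,0,0],"fingers":1}
    - {"delta_pos":[0,0,0],"delta_rot":[0,0,0],"fingers":1}
    - {"delta_pos":[0,0,0],"delta_rot":[0,0,0],"fingers":1}

```text
clock: 6.78
ee_pos: [646.5, 251.4, 90.6]
eef_rot: [3.142, -0.001, -0.0]
ft_force: [0.3, 0.4, 0.2]
opening: 0.683
```

play_rows:
  steps:
    - {"delta_pos":[0,0,0],"delta_rot":[0,0,0],"fingers":1}
    - {"delta_pos":[0,0,0],"delta_rot":[0,0,0],"fingers":1}
    - {"delta_pos":[0,0,0],"delta_rot":[0,0,0],"fingers":1}
    - {"delta_pos":[0,0,0],"delta_rot":[0,0,0],"fingers":1}

```text
clock: 7.12
ee_pos: [646.5, 251.4, 90.6]
eef_rot: [-3.142, 0.001, 0.0]
ft_force: [0.2, 0.2, -0.3]
opening: 0.397
```

play_rows:
  steps:
    - {"delta_pos":[0,0,0],"delta_rot":[0,0,0],"fingers":1}
    - {"delta_pos":[0,0,0],"delta_rot":[0,0,0],"fingers":1}
    - {"delta_pos":[0,0,-0.1],"delta_rot":[0,0,0],"fingers":1}
    - {"delta_pos":[0,0,-0.3],"delta_rot":[0,0,0],"fingers":1}
    - {"delta_pos":[0,0,-0.5],"delta_rot":[0,0,0],"fingers":1}

```text
clock: 7.53
ee_pos: [645.8, 251.2, 125.9]
eef_rot: [3.141, -0.001, -0.005]
ft_force: [0.4, 0.6, -0.5]
opening: 0.396
```

play_rows:
  steps:
    - {"delta_pos":[0,0,-0.8],"delta_rot":[0,0,0],"fingers":1}
    - {"delta_pos":[0,0,-0.8],"delta_rot":[0,0,0],"fingers":1}
    - {"delta_pos":[0,0,0],"delta_rot":[0,0,0],"fingers":1}
    - {"delta_pos":[0,0,0],"delta_rot":[0,0,0],"fingers":1}

```text
clock: 7.87
ee_pos: [647.2, 251.6, 193.9]
eef_rot: [-3.14, 0.001, -0.007]
ft_force: [-0.6, 1.0, -0.4]
opening: 0.396
```

```bash
python3 - <<'E'
from h import *
C,im,st=shot('wrist','w7'); print(st['ee_pos'],st['eef_rot'],st['opening'])
cv2.imwrite('pics/w7b.png',cv2.convertScaleAbs(im,alpha=1.5))
E
```

```text
[647.20216594 251.64102495 193.89443626] [-3.14010935e+00  7.73606789e-04 -7.07434910e-03] 0.3964959946579199
```

View pics/w7b.png

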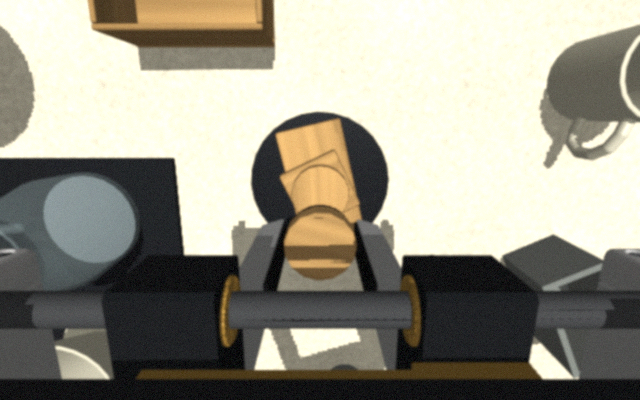

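play_rows:
  steps:
    - {"delta_pos":[-0.03,0.5,0],"delta_rot":[0,0,0],"fingers":1}
    - {"delta_pos":[-0.03,0.9,0],"delta_rot":[0,0,0],"fingers":1}
    - {"delta_pos":[-0.03,0.9,0],"delta_rot":[0,0,0],"fingers":1}
    - {"delta_pos":[-0.03,0.9,0],"delta_rot":[0,0,0],"fingers":1}
    - {"delta_pos":[-0.03,0.9,0],"delta_rot":[0,0,0],"fingers":1}

```text
clock: 8.33
ee_pos: [639.6, 85.9, 189.4]
eef_rot: [3.141, -0.0, -0.004]
ft_force: [0.5, -0.4, -0.0]
opening: 0.395
```

play_rows:
  steps:
    - {"delta_pos":[-0.03,0.9,0],"delta_rot":[0,0,0],"fingers":1}
    - {"delta_pos":[-0.03,0.9,0],"delta_rot":[0,0,0],"fingers":1}
    - {"delta_pos":[-0.03,0.9,0],"delta_rot":[0,0,0],"fingers":1}
    - {"delta_pos":[-0.03,0.9,0],"delta_rot":[0,0,0],"fingers":1}
    - {"delta_pos":[-0.03,0.9,0],"delta_rot":[0,0,0],"fingers":1}

```text
clock: 8.75
ee_pos: [633.5, -94.2, 189.5]
eef_rot: [-3.141, 0.001, 0.003]
ft_force: [0.8, 0.2, 0.4]
opening: 0.397
```

play_rows:
  steps:
    - {"delta_pos":[-0.03,0.9,0],"delta_rot":[0,0,0],"fingers":1}
    - {"delta_pos":[-0.03,0.9,0],"delta_rot":[0,0,0],"fingers":1}
    - {"delta_pos":[-0.03,0.9,0],"delta_rot":[0,0,0],"fingers":1}
    - {"delta_pos":[-0.03,0.7,0],"delta_rot":[0,0,0],"fingers":1}
    - {"delta_pos":[0,0.3,0],"delta_rot":[0,0,0],"fingers":1}

```text
clock: 9.17
ee_pos: [628.3, -244.0, 189.1]
eef_rot: [-3.141, 0.005, 0.004]
ft_force: [0.2, 0.3, 0.2]
opening: 0.396
```

play_rows:
  steps:
    - {"delta_pos":[0,0,0],"delta_rot":[0,0,0],"fingers":1}
    - {"delta_pos":[0,0,0],"delta_rot":[0,0,0],"fingers":1}
    - {"delta_pos":[0,0,0],"delta_rot":[0,0,0],"fingers":1}

```text
clock: 9.42
ee_pos: [629.7, -238.9, 190.2]
eef_rot: [-3.141, -0.001, 0.001]
ft_force: [-0.5, 0.2, -0.0]
opening: 0.394
```

play_rows:
  steps:
    - {"delta_pos":[0,0.5,0],"delta_rot":[0,0,0],"fingers":1}
    - {"delta_pos":[0,0.42,0],"delta_rot":[0,0,0],"fingers":1}
    - {"delta_pos":[0,0,0.8],"delta_rot":[0,0,0],"fingers":1}
    - {"delta_pos":[0,0,0.8],"delta_rot":[0,0,0],"fingers":1}
    - {"delta_pos":[0,0,0.4],"delta_rot":[0,0,0],"fingers":1}

```text
clock: 9.83
ee_pos: [628.7, -275.1, 106.8]
eef_rot: [-3.14, -0.002, 0.006]
ft_force: [0.1, -0.7, -1.4]
opening: 0.397
```

play_rows:
  steps:
    - {"delta_pos":[0,0,0],"delta_rot":[0,0,0],"fingers":1}
    - {"delta_pos":[0,0,0],"delta_rot":[0,0,0],"fingers":1}
    - {"delta_pos":[0,0,0],"delta_rot":[0,0,0],"fingers":1}

```text
clock: 10.08
ee_pos: [630.4, -276.7, 112.6]
eef_rot: [3.14, 0.001, 0.004]
ft_force: [-0.1, 0.1, -0.9]
opening: 0.398
```

play_rows:
  steps:
    - {"delta_pos":[-0.02,-0.02,0.4],"delta_rot":[0,0,0],"fingers":1}
    - {"delta_pos":[0,0,0.1],"delta_rot":[0,0,0],"fingers":1}
    - {"delta_pos":[0,0,0],"delta_rot":[0,0,0],"fingers":1}
    - {"delta_pos":[0,0,0],"delta_rot":[0,0,0],"fingers":1}

```text
clock: 10.42
ee_pos: [629.0, -276.6, 91.8]
eef_rot: [3.141, -0.0, 0.002]
ft_force: [0.2, 1.3, -0.1]
opening: 0.397
```

play_rows:
  steps:
    - {"delta_pos":[0.01,-0.02,0.1],"delta_rot":[0,0,0],"fingers":1}
    - {"delta_pos":[0,0,0],"delta_rot":[0,0,0],"fingers":1}
    - {"delta_pos":[0,0,0],"delta_rot":[0,0,0],"fingers":1}

```text
clock: 10.67
ee_pos: [629.2, -275.8, 86.9]
eef_rot: [3.141, -0.001, 0.0]
ft_force: [0.6, 0.1, 0.4]
opening: 0.392
```

play_rows:
  steps:
    - {"delta_pos":[0,0,0.02],"delta_rot":[0,0,0],"fingers":1}
    - {"delta_pos":[0,0,0],"delta_rot":[0,0,0],"fingers":1}
    - {"delta_pos":[0,0,0],"delta_rot":[0,0,0],"fingers":1}

```text
clock: 10.92
ee_pos: [629.3, -275.8, 86.6]
eef_rot: [3.141, -0.001, 0.001]
ft_force: [-2.6, 0.8, 5.1]
opening: 0.399
```

```bash
python3 - <<'E'
from h import *
C,im,st=shot('scene','s2'); print(st['ee_pos'],st['ft_force'])
x,y=proj(C,[629,-276,60])[0].astype(int); print(x,y)
cv2.imwrite('pics/s2b.png',cv2.resize(cv2.convertScaleAbs(im,alpha=1.8)[y-50:y+50,x-60:x+60],None,fx=5,fy=5,interpolation=cv2.INTER_CUBIC))
E
```

```text
[ 629.26306104 -275.82326253   86.58683415] [-2.5847892   0.77244891  5.0539647 ]
183 212
```

View pics/s2b.png

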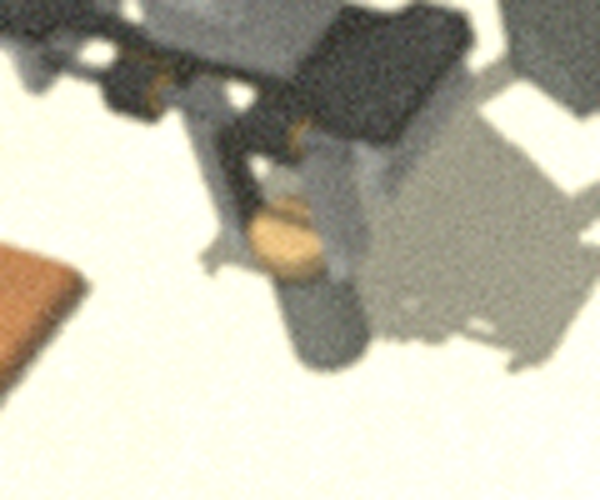

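play_rows:
  steps:
    - {"delta_pos":[0,0,0],"delta_rot":[0,0,0],"fingers":-1}
    - {"delta_pos":[0,0,0],"delta_rot":[0,0,0],"fingers":-1}
    - {"delta_pos":[0,0,0],"delta_rot":[0,0,0],"fingers":-1}
    - {"delta_pos":[0,0,0],"delta_rot":[0,0,0],"fingers":-1}
    - {"delta_pos":[0,0,0],"delta_rot":[0,0,0],"fingers":-1}

```text
clock: 11.38
ee_pos: [629.0, -275.8, 85.7]
eef_rot: [-3.142, 0.001, 0.0]
ft_force: [0.3, -0.2, 0.7]
opening: 0.719
```

play_rows:
  steps:
    - {"delta_pos":[0,0,-0.3],"delta_rot":[0,0,0],"fingers":-1}
    - {"delta_pos":[0,0,-1],"delta_rot":[0,0,0],"fingers":-1}
    - {"delta_pos":[0,0,-1],"delta_rot":[0,0,0],"fingers":-1}
    - {"delta_pos":[-0.8,0,-1],"delta_rot":[0,0,0],"fingers":-1}
    - {"delta_pos":[-1,0,0],"delta_rot":[0,0,0],"fingers":-1}

```text
clock: 11.8
ee_pos: [565.5, -276.3, 218.0]
eef_rot: [3.136, 0.002, 0.015]
ft_force: [0.8, 0.1, 1.0]
opening: 0.998
```

play_rows:
  steps:
    - {"delta_pos":[-0.8,0,-0.3],"delta_rot":[0,0,0],"fingers":-1}
    - {"delta_pos":[0,0,0],"delta_rot":[0,0,0],"fingers":-1}
    - {"delta_pos":[0,0,0],"delta_rot":[0,0,0],"fingers":-1}
    - {"delta_pos":[0,0,0],"delta_rot":[0,0,0],"fingers":-1}

```text
clock: 12.13
ee_pos: [531.6, -275.8, 223.1]
eef_rot: [3.141, -0.001, 0.002]
ft_force: [-0.0, -0.1, 0.6]
opening: 0.999
```

```bash
python3 - <<'E'
from h import *
C,im,st=shot('wrist','w8'); print(st['ee_pos'],st['eef_rot'],st['clock'])
x,y=proj(C,[629,-276,78])[0].astype(int); print(x,y)
g=im.astype(int); m=((g[:,:,2]-g[:,:,0])>35).astype(np.uint8)
k=np.zeros_like(m); k[max(y-45,0):y+45,x-45:x+45]=1; m*=k
cs,_=cv2.findContours(m,0,1); c=max(cs,key=cv2.contourArea)
o=im.copy(); cv2.drawContours(o,[c],-1,(0,0,255),1)
w=ray(C,cv2.convexHull(c)[:,0],78).astype(np.float32); print(cv2.fitEllipse(w),cv2.minEnclosingCircle(w))
y0=max(y-60,0)
cv2.imwrite('pics/w8b.png',np.hstack([cv2.resize(cv2.convertScaleAbs(q,alpha=1.5)[y0:y0+120,x-50:x+50],None,fx=4,fy=4,interpolation=cv2.INTER_CUBIC) for q in (im,o)]))
E
```

```text
[ 531.5620897  -275.82788739  223.1007154 ] [ 3.14107961e+00 -9.19647267e-04  1.65624241e-03] 12.1333
318 74
((629.5784912109375, -276.4934997558594), (36.434146881103516, 36.5528564453125), 112.24500274658203) ((629.5630493164062, -276.51995849609375), 18.398271560668945)
```

View pics/w8b.png

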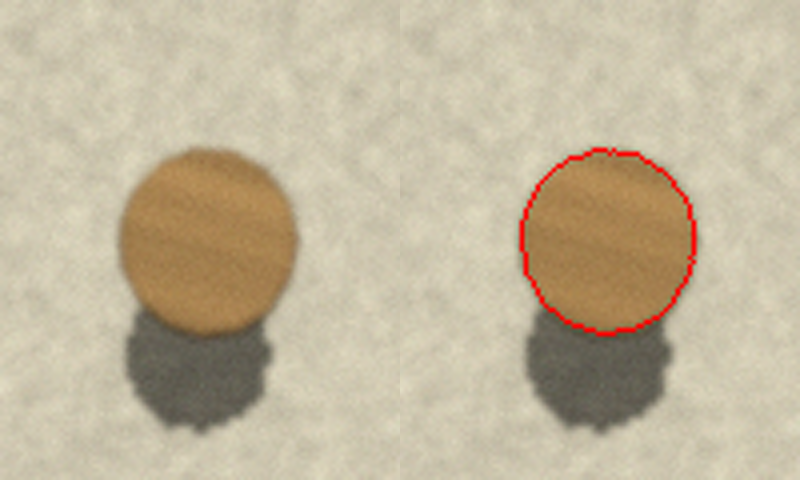

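play_rows:
  steps:
    - {"delta_pos":[0,-1,0],"delta_rot":[0,0,0],"fingers":-1}
    - {"delta_pos":[0,-1,0],"delta_rot":[0,0,0],"fingers":-1}
    - {"delta_pos":[0,-1,0],"delta_rot":[0,0,0],"fingers":-1}
    - {"delta_pos":[0,-1,0],"delta_rot":[0,0,0],"fingers":-1}
    - {"delta_pos":[0,-1,0],"delta_rot":[0,0,0],"fingers":-1}

```text
clock: 12.6
ee_pos: [531.5, -73.5, 221.8]
eef_rot: [-3.141, 0.0, 0.001]
ft_force: [0.6, -0.5, -0.6]
opening: 1.001
```

play_rows:
  steps:
    - {"delta_pos":[0,-1,0],"delta_rot":[0,0,0],"fingers":-1}
    - {"delta_pos":[0,-1,0],"delta_rot":[0,0,0],"fingers":-1}
    - {"delta_pos":[0,-1,0],"delta_rot":[0,0,0],"fingers":-1}
    - {"delta_pos":[0,-1,0],"delta_rot":[0,0,0],"fingers":-1}
    - {"delta_pos":[0,-1,0],"delta_rot":[0,0,0],"fingers":-1}

```text
clock: 13.02
ee_pos: [531.4, 126.9, 221.9]
eef_rot: [3.141, 0.001, -0.001]
ft_force: [0.2, -0.4, 0.7]
opening: 0.998
```

play_rows:
  steps:
    - {"delta_pos":[0,-1,0],"delta_rot":[0,0,0],"fingers":-1}
    - {"delta_pos":[0,-1,0],"delta_rot":[0,0,0],"fingers":-1}
    - {"delta_pos":[0,-0.9,0],"delta_rot":[0,0,0],"fingers":-1}
    - {"delta_pos":[0,0,0],"delta_rot":[0,0,0],"fingers":-1}
    - {"delta_pos":[0,0,0],"delta_rot":[0,0,0],"fingers":-1}

```text
clock: 13.43
ee_pos: [531.1, 242.4, 221.2]
eef_rot: [3.141, 0.005, -0.002]
ft_force: [0.8, 0.3, -0.3]
opening: 1.0
```

play_rows:
  steps:
    - {"delta_pos":[0,0,0],"delta_rot":[0,0,0],"fingers":-1}
    - {"delta_pos":[0,0,0],"delta_rot":[0,0,0],"fingers":-1}

```text
clock: 13.6
ee_pos: [531.6, 239.6, 222.0]
eef_rot: [3.141, -0.002, -0.001]
ft_force: [0.5, -0.7, 0.6]
opening: 0.997
```

```bash
python3 - <<'E'
from h import *
C,im,st=shot('wrist','w9'); print(st['ee_pos'],st['eef_rot'],st['clock'])
x,y=proj(C,[646,250,64])[0].astype(int); x0=x-65;y0=max(y-65,0);print(x0,y0)
cv2.imwrite('pics/w9b.png',cv2.resize(cv2.convertScaleAbs(im,alpha=1.6,beta=-20)[y0:y0+130,x0:x0+130],None,fx=4.6,fy=4.6,interpolation=cv2.INTER_CUBIC))
E
```

```text
[531.60759985 239.55975728 222.04133422] [ 3.14130372e+00 -2.01075510e-03 -7.89450225e-04] 13.6
241 0
```

View pics/w9b.png

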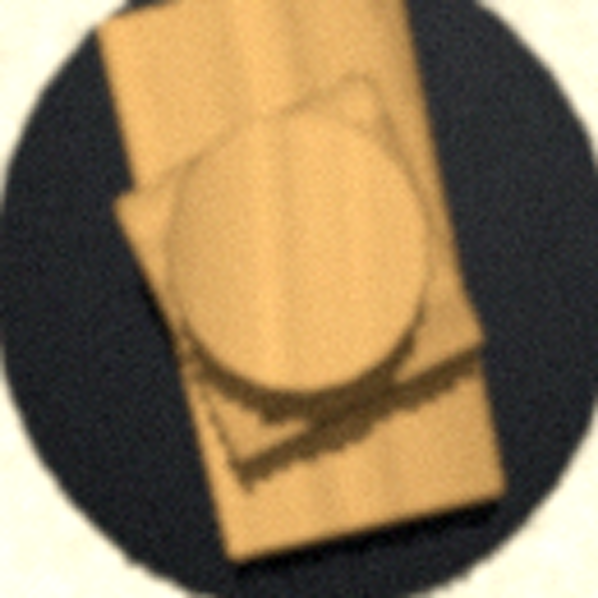

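```bash
cat >> h.py <<'E'
def circ(X,z,d):
    t=np.linspace(0,2*np.pi,90); return np.c_[X[0]+d/2*np.cos(t),X[1]+d/2*np.sin(t),np.full(90,z)]
def recto(X,z,a,b,deg):
    t=np.radians(deg);u=np.array([np.cos(t),np.sin(t)]);v=np.array([-u[1],u[0]])
    return np.array([[*(np.array(X)+sx*a/2*u+sy*b/2*v),z] for sx,sy in [(1,1),(1,-1),(-1,-1),(-1,1)]])
def overlay(fn,x0,y0,f,polys,out,n=130):
    C,im=load(fn); a=cv2.resize(cv2.convertScaleAbs(im,alpha=1.6,beta=-20)[y0:y0+n,x0:x0+n],None,fx=f,fy=f,interpolation=cv2.INTER_CUBIC)
    for P in polys:
        p=np.round((proj(C,P)-[x0,y0]+.5)*f-.5).astype(np.int32); cv2.polylines(a,[p.reshape(-1,1,2)],True,(255,0,0),1)
    cv2.imwrite(f'pics/{out}.png',a)
def unz(px,x0,y0,f): return (np.atleast_2d(px)+.5)/f-.5+[x0,y0]
E
python3 - <<'E'
from h import *
C,im=load('w9')
e=ray(C,unz([(168,252),(423,252),(296,112),(296,392)],241,0,4.6),64); print(e)
c=[(e[2,0]+e[3,0])/2,(e[0,1]+e[1,1])/2]; print(c)
q=ray(C,unz([(118,205),(362,75),(482,340)],241,0,4.6),46); print(q,(q[0]+q[2])/2, np.linalg.norm(np.diff(q,axis=0),axis=1),[np.degrees(np.arctan2(*d[::-1])) for d in np.diff(q,axis=0)])
overlay('w9',241,0,4.6,[circ(c,64,50),circ(c,64,48),recto((q[0]+q[2])/2,46,55,55,np.degrees(np.arctan2(*(q[1]-q[0])[::-1])))],'w9c')
E
```

```text
[[646.87016217 275.22602721]
 [646.80165864 227.68502092]
 [670.82901994 251.08412108]
 [621.8903264  251.65234592]]
[np.float64(646.3596731724913), np.float64(251.45552406176859)]
[[658.24139526 286.85515106]
 [681.46480481 239.01690028]
 [633.04830333 215.15132641]] [645.6448493  251.00323873] [53.17729768 53.9789147 ] [np.float64(-64.1054247170103), np.float64(-153.76028368576146)]
```

View pics/w9c.png

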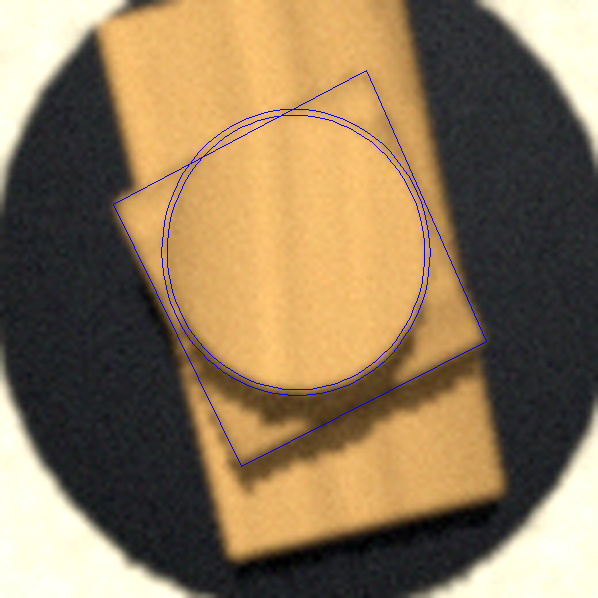

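play_rows:
  steps:
    - {"delta_pos":[0.95,-0.1,0],"delta_rot":[0,0,0],"fingers":-1}
    - {"delta_pos":[0.95,-0.1,0],"delta_rot":[0,0,0],"fingers":-1}
    - {"delta_pos":[0.95,-0.1,0.3],"delta_rot":[0,0,0],"fingers":-1}
    - {"delta_pos":[0,0,1],"delta_rot":[0,0,0],"fingers":-1}
    - {"delta_pos":[0,0,1],"delta_rot":[0,0,0],"fingers":-1}

```text
clock: 14.07
ee_pos: [648.1, 251.1, 130.2]
eef_rot: [-3.14, 0.004, -0.007]
ft_force: [0.6, 0.8, -0.5]
opening: 1.003
```

play_rows:
  steps:
    - {"delta_pos":[0,0,0.8],"delta_rot":[0,0,0],"fingers":-1}
    - {"delta_pos":[0,0,0],"delta_rot":[0,0,0],"fingers":-1}
    - {"delta_pos":[0,0,0],"delta_rot":[0,0,0],"fingers":-1}
    - {"delta_pos":[0,0,0],"delta_rot":[0,0,0],"fingers":-1}
    - {"delta_pos":[0,0,0],"delta_rot":[0,0,0],"fingers":-1}

```text
clock: 14.48
ee_pos: [646.5, 252.3, 101.8]
eef_rot: [-3.14, 0.001, -0.007]
ft_force: [-0.8, -0.3, -0.2]
opening: 1.001
```

play_rows:
  steps:
    - {"delta_pos":[0,0.02,0.5],"delta_rot":[0,0,0],"fingers":-1}
    - {"delta_pos":[0,0,0.15],"delta_rot":[0,0,0],"fingers":-1}
    - {"delta_pos":[0,0,0],"delta_rot":[0,0,0],"fingers":-1}
    - {"delta_pos":[0,0,0],"delta_rot":[0,0,0],"fingers":-1}
    - {"delta_pos":[0,0,0],"delta_rot":[0,0,0],"fingers":-1}

```text
clock: 14.9
ee_pos: [645.8, 251.6, 73.8]
eef_rot: [-3.141, 0.001, -0.003]
ft_force: [0.0, -0.0, 0.5]
opening: 1.0
```

play_rows:
  steps:
    - {"delta_pos":[0.01,0,0.01],"delta_rot":[0,0,0],"fingers":0.3}
    - {"delta_pos":[0,0,0],"delta_rot":[0,0,0],"fingers":1}
    - {"delta_pos":[0,0,0],"delta_rot":[0,0,0],"fingers":1}
    - {"delta_pos":[0,0,0],"delta_rot":[0,0,0],"fingers":1}
    - {"delta_pos":[0,0,0],"delta_rot":[0,0,0],"fingers":1}

```text
clock: 15.32
ee_pos: [645.7, 251.4, 72.1]
eef_rot: [-3.142, 0.001, -0.0]
ft_force: [-0.0, -0.1, -0.9]
opening: 0.682
```

play_rows:
  steps:
    - {"delta_pos":[0,0,0],"delta_rot":[0,0,0],"fingers":1}
    - {"delta_pos":[0,0,0],"delta_rot":[0,0,0],"fingers":1}
    - {"delta_pos":[0,0,0],"delta_rot":[0,0,0],"fingers":1}
    - {"delta_pos":[0,0,0],"delta_rot":[0,0,0],"fingers":1}

```text
clock: 15.65
ee_pos: [645.7, 251.4, 72.0]
eef_rot: [3.142, -0.001, -0.0]
ft_force: [0.5, 0.2, -0.6]
opening: 0.526
```

play_rows:
  steps:
    - {"delta_pos":[0,0,-0.1],"delta_rot":[0,0,0],"fingers":1}
    - {"delta_pos":[0,0,-0.3],"delta_rot":[0,0,0],"fingers":1}
    - {"delta_pos":[0,0,-0.8],"delta_rot":[0,0,0],"fingers":1}
    - {"delta_pos":[0,0,-0.9],"delta_rot":[0,0,0],"fingers":1}
    - {"delta_pos":[0,0,-0.9],"delta_rot":[0,0,0],"fingers":1}

```text
clock: 16.07
ee_pos: [645.4, 251.3, 194.3]
eef_rot: [3.142, -0.001, -0.0]
ft_force: [1.0, -0.1, -0.6]
opening: 0.524
```

play_rows:
  steps:
    - {"delta_pos":[-0.5,0.1,0],"delta_rot":[0,0,0],"fingers":1}
    - {"delta_pos":[-0.9,0.1,0],"delta_rot":[0,0,0],"fingers":1}
    - {"delta_pos":[-0.9,0.1,0],"delta_rot":[0,0,0],"fingers":1}
    - {"delta_pos":[-0.9,0.1,0],"delta_rot":[0,0,0],"fingers":1}
    - {"delta_pos":[-0.9,0.1,0],"delta_rot":[0,0,0],"fingers":1}

```text
clock: 16.48
ee_pos: [480.0, 231.1, 192.9]
eef_rot: [-3.141, 0.001, -0.002]
ft_force: [0.4, 0.9, -0.1]
opening: 0.524
```

play_rows:
  steps:
    - {"delta_pos":[-0.9,0.1,0],"delta_rot":[0,0,0],"fingers":1}
    - {"delta_pos":[-0.7,0.1,0],"delta_rot":[0,0,0],"fingers":1}
    - {"delta_pos":[-0.3,0.05,0],"delta_rot":[0,0,0],"fingers":1}
    - {"delta_pos":[0,0,0],"delta_rot":[0,0,0],"fingers":1}
    - {"delta_pos":[0,0,0],"delta_rot":[0,0,0],"fingers":1}

```text
clock: 16.9
ee_pos: [406.1, 221.8, 193.3]
eef_rot: [-3.141, 0.0, -0.003]
ft_force: [1.4, -0.6, -0.5]
opening: 0.523
```

play_rows:
  steps:
    - {"delta_pos":[0,0,0],"delta_rot":[0,0,0],"fingers":1}
    - {"delta_pos":[0,0,0],"delta_rot":[0,0,0],"fingers":1}

```text
clock: 17.07
ee_pos: [406.5, 221.6, 192.1]
eef_rot: [-3.141, 0.001, -0.0]
ft_force: [0.2, -0.3, -0.1]
opening: 0.524
```

play_rows:
  steps:
    - {"delta_pos":[-0.145,0.01,0.3],"delta_rot":[0,0,0],"fingers":1}
    - {"delta_pos":[0,0,0.8],"delta_rot":[0,0,0],"fingers":1}
    - {"delta_pos":[0,0,0.6],"delta_rot":[0,0,0],"fingers":1}
    - {"delta_pos":[0,0,0],"delta_rot":[0,0,0],"fingers":1}
    - {"delta_pos":[0,0,0],"delta_rot":[0,0,0],"fingers":1}

```text
clock: 17.48
ee_pos: [400.1, 221.0, 123.7]
eef_rot: [3.141, -0.001, -0.003]
ft_force: [0.2, 0.1, -0.5]
opening: 0.523
```

play_rows:
  steps:
    - {"delta_pos":[0,0,0],"delta_rot":[0,0,0],"fingers":1}
    - {"delta_pos":[0,0,0],"delta_rot":[0,0,0],"fingers":1}

```text
clock: 17.65
ee_pos: [400.8, 221.4, 125.4]
eef_rot: [-3.141, 0.001, -0.003]
ft_force: [0.3, 0.1, 0.2]
opening: 0.524
```

play_rows:
  steps:
    - {"delta_pos":[0,0.01,0.28],"delta_rot":[0,0,0],"fingers":1}
    - {"delta_pos":[0,0,0],"delta_rot":[0,0,0],"fingers":1}
    - {"delta_pos":[0,0,0],"delta_rot":[0,0,0],"fingers":1}
    - {"delta_pos":[0,0,0],"delta_rot":[0,0,0],"fingers":1}

```text
clock: 17.98
ee_pos: [400.2, 220.9, 113.7]
eef_rot: [-3.141, 0.001, -0.002]
ft_force: [-0.6, 0.3, -0.2]
opening: 0.521
```

play_rows:
  steps:
    - {"delta_pos":[0.01,0,0.05],"delta_rot":[0,0,0],"fingers":1}
    - {"delta_pos":[0,0,0.02],"delta_rot":[0,0,0],"fingers":1}
    - {"delta_pos":[0,0,0],"delta_rot":[0,0,0],"fingers":1}
    - {"delta_pos":[0,0,0],"delta_rot":[0,0,0],"fingers":1}

```text
clock: 18.32
ee_pos: [400.7, 220.9, 110.8]
eef_rot: [-3.141, 0.001, -0.002]
ft_force: [-1.3, -1.3, 7.5]
opening: 0.522
```

Contact (7.5 N). Release, retract and check.

play_rows:
  steps:
    - {"delta_pos":[0,0,0],"delta_rot":[0,0,0],"fingers":-1}
    - {"delta_pos":[0,0,0],"delta_rot":[0,0,0],"fingers":-1}
    - {"delta_pos":[0,0,0],"delta_rot":[0,0,0],"fingers":-1}
    - {"delta_pos":[0,0,0],"delta_rot":[0,0,0],"fingers":-1}
    - {"delta_pos":[0,0,0],"delta_rot":[0,0,0],"fingers":-1}

```text
clock: 18.73
ee_pos: [400.3, 220.7, 109.9]
eef_rot: [3.142, -0.001, -0.0]
ft_force: [0.5, 0.4, 0.6]
opening: 0.841
```

play_rows:
  steps:
    - {"delta_pos":[0,0,-0.3],"delta_rot":[0,0,0],"fingers":-1}
    - {"delta_pos":[0,0,-1],"delta_rot":[0,0,0],"fingers":-1}
    - {"delta_pos":[0,0,-1],"delta_rot":[0,0,0],"fingers":-1}
    - {"delta_pos":[-0.8,0,-0.7],"delta_rot":[0,0,0],"fingers":-1}
    - {"delta_pos":[-0.9,0,0],"delta_rot":[0,0,0],"fingers":-1}

```text
clock: 19.15
ee_pos: [334.3, 221.3, 234.1]
eef_rot: [-3.138, 0.003, -0.01]
ft_force: [-1.1, 0.4, 0.5]
opening: 1.001
```

play_rows:
  steps:
    - {"delta_pos":[0,0,0],"delta_rot":[0,0,0],"fingers":-1}
    - {"delta_pos":[0,0,0],"delta_rot":[0,0,0],"fingers":-1}
    - {"delta_pos":[0,0,0],"delta_rot":[0,0,0],"fingers":-1}

```text
clock: 19.4
ee_pos: [333.2, 220.8, 229.4]
eef_rot: [-3.141, 0.0, -0.001]
ft_force: [0.2, 0.7, -0.1]
opening: 1.001
```

```bash
cat >> h.py <<'E'
def lid(fn,X,z,rect,out,n=70,thr=35):
    C,im=load(fn)
    x,y=proj(C,[*X,z])[0].astype(int); print('px',x,y)
    g=im.astype(int); m=((g[:,:,2]-g[:,:,0])>thr).astype(np.uint8)
    k=np.zeros_like(m); k[max(y-n,0):y+n,max(x-n,0):x+n]=1; m*=k
    cs,_=cv2.findContours(m,0,1); c=max(cs,key=cv2.contourArea)
    o=im.copy(); cv2.drawContours(o,[c],-1,(0,0,255),1)
    w=ray(C,cv2.convexHull(c)[:,0],z).astype(np.float32)
    y0=max(y-n,0);x0=max(x-n,0)
    cv2.imwrite(f'pics/{out}.png',np.hstack([cv2.resize(cv2.convertScaleAbs(q,alpha=1.5)[y0:y0+2*n,x0:x0+2*n],None,fx=280/n*.7,fy=280/n*.7,interpolation=cv2.INTER_CUBIC) for q in (im,o)]))
    if rect:
        r=cv2.minAreaRect(w); b=cv2.boxPoints(r); e=max([b[1]-b[0],b[2]-b[1]],key=np.linalg.norm); return r[0],r[1],np.degrees(np.arctan2(e[1],e[0]))
    return cv2.fitEllipse(w)
E
python3 - <<'E'
from h import *
C,im,st=shot('wrist','w10'); print(st['ee_pos'],st['eef_rot'],st['clock'])
print(lid('w10',(401.4,221.1),103,False,'w10b'))
E
```

```text
[333.21290053 220.83443218 229.42540525] [-3.14148496e+00  2.14638099e-04 -5.76910916e-04] 19.4
px 318 110
((401.5343017578125, 220.0846405029297), (48.67007064819336, 48.8751335144043), 86.71466064453125)
```

View pics/w10b.png

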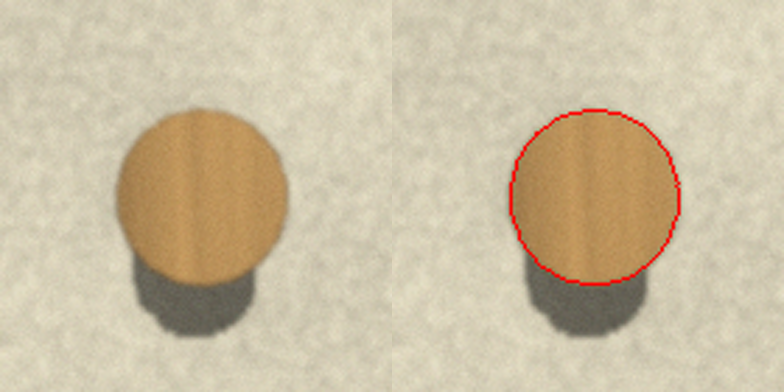

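play_rows:
  steps:
    - {"delta_pos":[1,-0.1,0],"delta_rot":[0,0,0],"fingers":-1}
    - {"delta_pos":[1,-0.1,0],"delta_rot":[0,0,0],"fingers":-1}
    - {"delta_pos":[1,-0.1,0],"delta_rot":[0,0,0],"fingers":-1}
    - {"delta_pos":[1,-0.1,0],"delta_rot":[0,0,0],"fingers":-1}
    - {"delta_pos":[1,-0.1,0],"delta_rot":[0,0,0],"fingers":-1}

```text
clock: 19.87
ee_pos: [535.5, 240.2, 227.9]
eef_rot: [3.141, -0.002, -0.002]
ft_force: [0.3, 0.4, 0.1]
opening: 1.003
```

play_rows:
  steps:
    - {"delta_pos":[0,0,0],"delta_rot":[0,0,0],"fingers":-1}
    - {"delta_pos":[0,0,0],"delta_rot":[0,0,0],"fingers":-1}
    - {"delta_pos":[0,0,0],"delta_rot":[0,0,0],"fingers":-1}

```text
clock: 20.12
ee_pos: [532.8, 240.3, 228.2]
eef_rot: [3.141, -0.002, -0.003]
ft_force: [0.4, -0.3, 0.0]
opening: 1.001
```

```bash
python3 - <<'E'
from h import *
C,im,st=shot('wrist','w11'); print(st['ee_pos'],st['eef_rot'],st['clock'])
x,y=proj(C,[646,250,46])[0].astype(int); x0=x-65;y0=max(y-65,0);print(x0,y0)
overlay('w11',x0,y0,4.6,[],'w11b')
E
```

```text
[532.82947842 240.32115943 228.23887722] [ 3.14089392e+00 -1.58414478e-03 -3.00137331e-03] 20.1167
243 0
```

View pics/w11b.png

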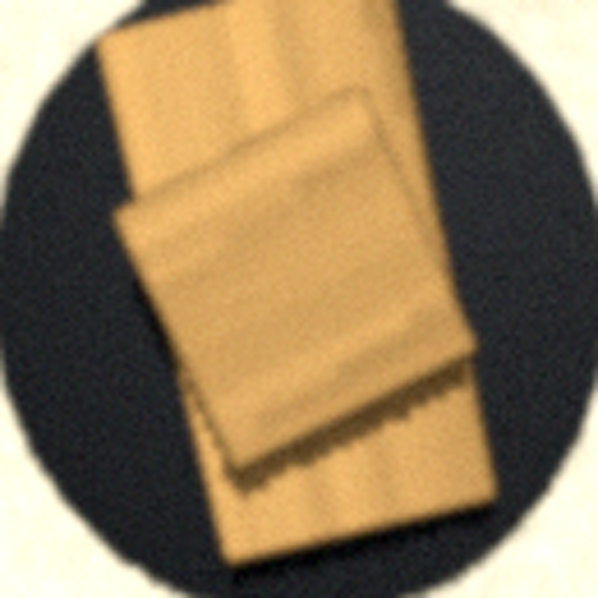

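```bash
python3 - <<'E'
from h import *
C,im=load('w11')
q=ray(C,unz([(115,212),(360,86),(475,348),(235,468)],243,0,4.6),46).astype(np.float32)
r=cv2.minAreaRect(q); print(q,r,q.mean(0)); d=np.roll(q,-1,0)-q; print([np.degrees(np.arctan2(e[1],e[0]))%90 for e in d])
o=ray(C,unz([(98,40),(228,565),(495,497)],243,0,4.6),28); print(o,[np.degrees(np.arctan2(e[1],e[0]))%90 for e in np.diff(o,axis=0)],np.linalg.norm(np.diff(o,axis=0),axis=1),(o[0]+o[2])/2)
overlay('w11',243,0,4.6,[recto(q.mean(0),46,56,56,25.9)],'w11c')
E
```

```text
[[658.95715 287.26086]
 [681.93884 238.33983]
 [633.0907  214.95996]
 [609.5561  264.25037]] ((645.9118041992188, 251.34536743164062), (54.49474334716797, 54.62070846557617), 25.523000717163086) [645.8857  251.20276]
[np.float32(25.162788), np.float32(25.576874), np.float32(25.522987), np.float32(24.97561)]
[[694.97838759 292.08056364]
 [589.29617708 267.51207602]
 [603.81601174 208.74591786]] [np.float64(13.087381936253848), np.float64(13.878574362393621)] [108.50041568  60.53335398] [649.39719967 250.41324075]
```

View pics/w11c.png

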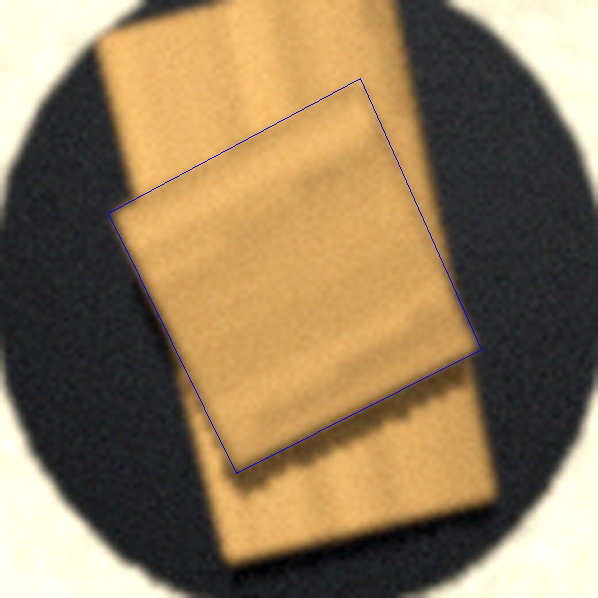

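play_rows:
  steps:
    - {"delta_pos":[0.94,-0.09,0],"delta_rot":[0,0,0],"fingers":-1}
    - {"delta_pos":[0.94,-0.09,0],"delta_rot":[0,0,0],"fingers":-1}
    - {"delta_pos":[0.94,-0.09,0],"delta_rot":[0,0,0],"fingers":-1}
    - {"delta_pos":[0,0,0.4],"delta_rot":[0,0,-0.91],"fingers":-1}
    - {"delta_pos":[0,0,0.4],"delta_rot":[0,0,-0.91],"fingers":-1}

```text
clock: 20.58
ee_pos: [646.9, 251.6, 197.4]
eef_rot: [-3.135, -0.203, -0.003]
ft_force: [-0.6, -0.1, -0.7]
opening: 1.002
```

play_rows:
  steps:
    - {"delta_pos":[0,0,0.4],"delta_rot":[0,0,-0.91],"fingers":-1}
    - {"delta_pos":[0,0,0.4],"delta_rot":[0,0,-0.91],"fingers":-1}
    - {"delta_pos":[0,0,0.4],"delta_rot":[0,0,-0.91],"fingers":-1}
    - {"delta_pos":[0,0,0.4],"delta_rot":[0,0,-0.91],"fingers":-1}
    - {"delta_pos":[0,0,0.4],"delta_rot":[0,0,-0.91],"fingers":-1}

```text
clock: 21.0
ee_pos: [645.1, 251.7, 117.8]
eef_rot: [-3.063, -0.698, -0.002]
ft_force: [0.2, -0.7, 0.5]
opening: 0.998
```

play_rows:
  steps:
    - {"delta_pos":[0,0,0],"delta_rot":[0,0,0],"fingers":-1}
    - {"delta_pos":[0,0,0],"delta_rot":[0,0,0],"fingers":-1}
    - {"delta_pos":[0,0,0],"delta_rot":[0,0,0],"fingers":-1}

```text
clock: 21.25
ee_pos: [645.9, 251.7, 119.2]
eef_rot: [-3.065, -0.689, -0.003]
ft_force: [-0.1, -0.6, 0.8]
opening: 0.996
```

```bash
cat >> h.py <<'E'
def to(X,yaw=None):
    st=status.get_state(); R=Ro.from_rotvec(st['eef_rot']).as_matrix()
    y=np.degrees(np.arctan2(R[1,0],R[0,0])); d=R.T@(np.array(X)-st['ee_pos'])
    print('clock',st['clock'],'pos',st['ee_pos'].round(1),'yaw',y.round(2),'tilt',np.degrees(np.arccos(-R[2,2])).round(2))
    print('tool units',(d/40).round(3),'rz units', None if yaw is None else round((y-yaw)/4,3))
E
python3 -c "
from h import *
to([645.9,251.3,55],25.4)"
```

```text
clock 21.25 pos [645.9 251.7 119.2] yaw 25.35 tilt 0.12
tool units [-0.008  0.008  1.606] rz units -0.013
```

play_rows:
  steps:
    - {"delta_pos":[0,0.01,0.8],"delta_rot":[0,0,0],"fingers":-1}
    - {"delta_pos":[0,0,0.6],"delta_rot":[0,0,0],"fingers":-1}
    - {"delta_pos":[0,0,0],"delta_rot":[0,0,0],"fingers":-1}
    - {"delta_pos":[0,0,0],"delta_rot":[0,0,0],"fingers":-1}
    - {"delta_pos":[0,0,0],"delta_rot":[0,0,0],"fingers":-1}

```text
clock: 21.67
ee_pos: [646.8, 251.4, 64.0]
eef_rot: [-3.064, -0.691, -0.005]
ft_force: [0.7, 0.2, 0.8]
opening: 1.003
```

```bash
python3 -c "
from h import *
to([645.9,251.3,55],25.4)"
```

```text
clock 21.6667 pos [646.8 251.4  64. ] yaw 25.42 tilt 0.17
tool units [-0.023 -0.007  0.224] rz units 0.005
```

play_rows:
  steps:
    - {"delta_pos":[-0.02,0,0.2],"delta_rot":[0,0,0],"fingers":-1}
    - {"delta_pos":[0,0,0],"delta_rot":[0,0,0],"fingers":-1}
    - {"delta_pos":[0,0,0],"delta_rot":[0,0,0],"fingers":-1}
    - {"delta_pos":[0,0,0],"delta_rot":[0,0,0],"fingers":-1}

```text
clock: 22.0
ee_pos: [645.3, 250.8, 53.9]
eef_rot: [-3.064, -0.692, -0.001]
ft_force: [0.6, 0.3, -0.2]
opening: 1.0
```

play_rows:
  steps:
    - {"delta_pos":[0.02,-0.01,-0.03],"delta_rot":[0,0,0],"fingers":-1}
    - {"delta_pos":[0,0,0],"delta_rot":[0,0,0],"fingers":-1}
    - {"delta_pos":[0,0,0],"delta_rot":[0,0,0],"fingers":-1}

```text
clock: 22.25
ee_pos: [645.9, 251.5, 54.9]
eef_rot: [-3.064, -0.692, -0.001]
ft_force: [0.0, -0.5, -0.1]
opening: 1.0
```

play_rows:
  steps:
    - {"delta_pos":[0,0,0],"delta_rot":[0,0,0],"fingers":1}
    - {"delta_pos":[0,0,0],"delta_rot":[0,0,0],"fingers":1}
    - {"delta_pos":[0,0,0],"delta_rot":[0,0,0],"fingers":1}
    - {"delta_pos":[0,0,0],"delta_rot":[0,0,0],"fingers":1}
    - {"delta_pos":[0,0,0],"delta_rot":[0,0,0],"fingers":1}

```text
clock: 22.67
ee_pos: [645.7, 251.4, 54.6]
eef_rot: [-3.064, -0.692, 0.0]
ft_force: [0.7, -1.1, 0.4]
opening: 0.682
```

play_rows:
  steps:
    - {"delta_pos":[0,0,0],"delta_rot":[0,0,0],"fingers":1}
    - {"delta_pos":[0,0,0],"delta_rot":[0,0,0],"fingers":1}
    - {"delta_pos":[0,0,0],"delta_rot":[0,0,0],"fingers":1}
    - {"delta_pos":[0,0,0],"delta_rot":[0,0,0],"fingers":1}

```text
clock: 23.0
ee_pos: [645.7, 251.4, 54.6]
eef_rot: [3.064, 0.692, -0.0]
ft_force: [0.4, 0.5, -1.2]
opening: 0.589
```

```bash
python3 -c "
from h import *
to([645.9,251.3,55],25.4); print(status.get_state()['opening'])"
```

```text
clock 23.0 pos [645.7 251.4  54.6] yaw 25.46 tilt 0.0
tool units [ 0.002  0.004 -0.011] rz units 0.014
0.5894491471310412
```

play_rows:
  steps:
    - {"delta_pos":[0,0,-0.1],"delta_rot":[0,0,0],"fingers":1}
    - {"delta_pos":[0,0,-0.4],"delta_rot":[0,0,0],"fingers":1}
    - {"delta_pos":[0,0,-0.8],"delta_rot":[0,0,-0.5],"fingers":1}
    - {"delta_pos":[0,0,-0.8],"delta_rot":[0,0,-1],"fingers":1}
    - {"delta_pos":[0,0,-0.8],"delta_rot":[0,0,-1],"fingers":1}

```text
clock: 23.42
ee_pos: [645.5, 251.3, 172.2]
eef_rot: [2.991, 0.961, -0.001]
ft_force: [0.3, 0.1, -0.3]
opening: 0.592
```

play_rows:
  steps:
    - {"delta_pos":[0,0,-0.7],"delta_rot":[0,0,-1],"fingers":1}
    - {"delta_pos":[0,0,0],"delta_rot":[0,0,-1],"fingers":1}
    - {"delta_pos":[0,0,0],"delta_rot":[0,0,-1],"fingers":1}
    - {"delta_pos":[0,0,0],"delta_rot":[0,0,-1],"fingers":1}
    - {"delta_pos":[0,0,0],"delta_rot":[0,0,-1],"fingers":1}

```text
clock: 23.83
ee_pos: [645.7, 251.4, 199.0]
eef_rot: [2.778, 1.466, 0.0]
ft_force: [-0.3, 0.6, -0.4]
opening: 0.588
```

play_rows:
  steps:
    - {"delta_pos":[0,0,0],"delta_rot":[0,0,-1],"fingers":1}
    - {"delta_pos":[0,0,0],"delta_rot":[0,0,-1],"fingers":1}
    - {"delta_pos":[0,0,0],"delta_rot":[0,0,-1],"fingers":1}
    - {"delta_pos":[0,0,0],"delta_rot":[0,0,-0.4],"fingers":1}
    - {"delta_pos":[0,0,0],"delta_rot":[0,0,0],"fingers":1}

```text
clock: 24.25
ee_pos: [645.7, 251.4, 198.9]
eef_rot: [2.587, 1.782, 0.0]
ft_force: [-0.3, -0.3, -1.1]
opening: 0.595
```

```bash
python3 -c "
from h import *
to([440,-248.8,198],68.97); print(status.get_state()['opening'])"
```

```text
clock 24.25 pos [645.7 251.4 198.9] yaw 69.13 tilt 0.01
tool units [-13.517  -0.351   0.021] rz units 0.041
0.5947472935895978
```

play_rows:
  steps:
    - {"delta_pos":[-0.5,-0.03,0],"delta_rot":[0,0,0],"fingers":1}
    - {"delta_pos":[-0.9,-0.03,0],"delta_rot":[0,0,0],"fingers":1}
    - {"delta_pos":[-0.9,-0.03,0],"delta_rot":[0,0,0],"fingers":1}
    - {"delta_pos":[-0.9,-0.03,0],"delta_rot":[0,0,0],"fingers":1}
    - {"delta_pos":[-0.9,-0.03,0],"delta_rot":[0,0,0],"fingers":1}

```text
clock: 24.67
ee_pos: [580.5, 99.1, 198.8]
eef_rot: [2.589, 1.779, 0.0]
ft_force: [1.0, -0.3, -0.6]
opening: 0.592
```

play_rows:
  steps:
    - {"delta_pos":[-0.9,-0.03,0],"delta_rot":[0,0,0],"fingers":1}
    - {"delta_pos":[-0.9,-0.03,0],"delta_rot":[0,0,0],"fingers":1}
    - {"delta_pos":[-0.9,-0.03,0],"delta_rot":[0,0,0],"fingers":1}
    - {"delta_pos":[-0.9,-0.03,0],"delta_rot":[0,0,0],"fingers":1}
    - {"delta_pos":[-0.9,-0.03,0],"delta_rot":[0,0,0],"fingers":1}

```text
clock: 25.08
ee_pos: [510.6, -66.9, 199.0]
eef_rot: [2.589, 1.779, 0.001]
ft_force: [-0.0, -0.8, -0.9]
opening: 0.595
```

play_rows:
  steps:
    - {"delta_pos":[-0.9,-0.03,0],"delta_rot":[0,0,0],"fingers":1}
    - {"delta_pos":[-0.9,-0.03,0],"delta_rot":[0,0,0],"fingers":1}
    - {"delta_pos":[-0.9,0,0],"delta_rot":[0,0,0],"fingers":1}
    - {"delta_pos":[-0.9,0,0],"delta_rot":[0,0,0],"fingers":1}
    - {"delta_pos":[-0.7,0,0],"delta_rot":[0,0,0],"fingers":1}

```text
clock: 25.5
ee_pos: [446.7, -227.4, 199.1]
eef_rot: [2.59, 1.777, 0.0]
ft_force: [0.6, 0.3, -0.7]
opening: 0.592
```

play_rows:
  steps:
    - {"delta_pos":[-0.4,0,0],"delta_rot":[0,0,0],"fingers":1}
    - {"delta_pos":[0,0,0],"delta_rot":[0,0,0],"fingers":1}
    - {"delta_pos":[0,0,0],"delta_rot":[0,0,0],"fingers":1}
    - {"delta_pos":[0,0,0],"delta_rot":[0,0,0],"fingers":1}

```text
clock: 25.83
ee_pos: [442.4, -239.6, 198.7]
eef_rot: [-2.588, -1.78, -0.0]
ft_force: [0.3, -0.4, -1.1]
opening: 0.592
```

```bash
python3 -c "
from h import *
to([440,-248.8,125],68.97); print(status.get_state()['opening'])"
```

```text
clock 25.8333 pos [ 442.4 -239.6  198.7] yaw 69.04 tilt 0.01
tool units [-0.237  0.027  1.843] rz units 0.017
0.5923632279156719
```

play_rows:
  steps:
    - {"delta_pos":[-0.24,0.02,0.2],"delta_rot":[0,0,0],"fingers":1}
    - {"delta_pos":[0,0,0.8],"delta_rot":[0,0,0],"fingers":1}
    - {"delta_pos":[0,0,0.5],"delta_rot":[0,0,0],"fingers":1}
    - {"delta_pos":[0,0,0],"delta_rot":[0,0,0],"fingers":1}
    - {"delta_pos":[0,0,0],"delta_rot":[0,0,0],"fingers":1}

```text
clock: 26.25
ee_pos: [439.4, -249.1, 138.1]
eef_rot: [-2.586, -1.781, 0.001]
ft_force: [0.5, -0.4, -0.5]
opening: 0.594
```

play_rows:
  steps:
    - {"delta_pos":[0,0,0],"delta_rot":[0,0,0],"fingers":1}
    - {"delta_pos":[0,0,0],"delta_rot":[0,0,0],"fingers":1}

```text
clock: 26.42
ee_pos: [440.1, -249.8, 140.0]
eef_rot: [2.586, 1.78, 0.001]
ft_force: [-0.7, 0.2, -0.5]
opening: 0.591
```

```bash
python3 -c "
from h import *
to([440,-248.8,122],68.97); print(status.get_state()['opening'])"
```

```text
clock 26.4167 pos [ 440.1 -249.8  140. ] yaw 69.07 tilt 0.13
tool units [ 0.022 -0.011  0.45 ] rz units 0.026
0.590748037132777
```

play_rows:
  steps:
    - {"delta_pos":[0.01,0,0.35],"delta_rot":[0,0,0.02],"fingers":1}
    - {"delta_pos":[0,0,0],"delta_rot":[0,0,0],"fingers":1}
    - {"delta_pos":[0,0,0],"delta_rot":[0,0,0],"fingers":1}
    - {"delta_pos":[0,0,0],"delta_rot":[0,0,0],"fingers":1}

```text
clock: 26.75
ee_pos: [439.9, -249.3, 125.5]
eef_rot: [2.589, 1.778, 0.001]
ft_force: [-0.3, -0.2, 0.2]
opening: 0.595
```

```bash
python3 -c "
from h import *
to([440,-248.8,121.5],68.97); print(status.get_state()['opening'])"
```

```text
clock 26.75 pos [ 439.9 -249.3  125.5] yaw 68.98 tilt 0.06
tool units [ 0.013 -0.002  0.101] rz units 0.003
0.5954949278420558
```

play_rows:
  steps:
    - {"delta_pos":[0.01,0,0.08],"delta_rot":[0,0,0],"fingers":1}
    - {"delta_pos":[0,0,0.03],"delta_rot":[0,0,0],"fingers":1}
    - {"delta_pos":[0,0,0],"delta_rot":[0,0,0],"fingers":1}
    - {"delta_pos":[0,0,0],"delta_rot":[0,0,0],"fingers":1}

```text
clock: 27.08
ee_pos: [440.1, -249.0, 121.4]
eef_rot: [2.588, 1.778, 0.001]
ft_force: [-2.4, 2.3, 11.0]
opening: 0.59
```

play_rows:
  steps:
    - {"delta_pos":[0,0,0],"delta_rot":[0,0,0],"fingers":-1}
    - {"delta_pos":[0,0,0],"delta_rot":[0,0,0],"fingers":-1}
    - {"delta_pos":[0,0,0],"delta_rot":[0,0,0],"fingers":-1}
    - {"delta_pos":[0,0,0],"delta_rot":[0,0,0],"fingers":-1}
    - {"delta_pos":[0,0,0],"delta_rot":[0,0,0],"fingers":-1}

```text
clock: 27.5
ee_pos: [439.7, -248.8, 120.1]
eef_rot: [-2.589, -1.779, 0.0]
ft_force: [-0.4, -0.2, -0.4]
opening: 0.913
```

play_rows:
  steps:
    - {"delta_pos":[0,0,-0.3],"delta_rot":[0,0,0],"fingers":-1}
    - {"delta_pos":[0,0,-1],"delta_rot":[0,0,0],"fingers":-1}
    - {"delta_pos":[0,0,-1],"delta_rot":[0,0,0],"fingers":-1}
    - {"delta_pos":[-0.8,0,-0.6],"delta_rot":[0,0,0],"fingers":-1}
    - {"delta_pos":[-0.9,0,0],"delta_rot":[0,0,0],"fingers":-1}

```text
clock: 27.92
ee_pos: [416.8, -312.9, 241.9]
eef_rot: [2.58, 1.778, 0.004]
ft_force: [1.2, -0.3, 0.5]
opening: 1.001
```

play_rows:
  steps:
    - {"delta_pos":[-0.6,0,0],"delta_rot":[0,0,0],"fingers":-1}
    - {"delta_pos":[0,0,0],"delta_rot":[0,0,0],"fingers":-1}
    - {"delta_pos":[0,0,0],"delta_rot":[0,0,0],"fingers":-1}
    - {"delta_pos":[0,0,0],"delta_rot":[0,0,0],"fingers":-1}

```text
clock: 28.25
ee_pos: [406.8, -334.2, 236.0]
eef_rot: [-2.589, -1.778, -0.0]
ft_force: [0.6, -0.4, -0.3]
opening: 1.003
```

```bash
python3 - <<'E'
from h import *
C,im,st=shot('wrist','w12'); print(st['ee_pos'],st['eef_rot'],st['clock'])
print(lid('w12',(440,-249),113,True,'w12b'))
E
```

```text
[ 406.77966053 -334.2062372   235.95463428] [-2.58909406e+00 -1.77836321e+00 -4.13366837e-05] 28.25
px 319 78
((440.92889404296875, -249.71307373046875), (54.484954833984375, 55.30438995361328), np.float32(-21.043108))
```

View pics/w12b.png

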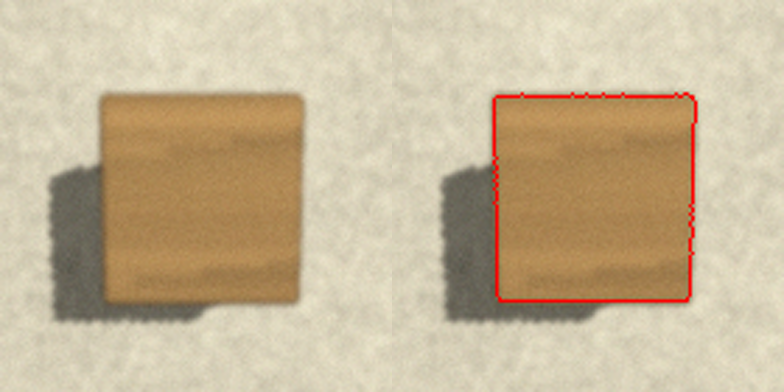

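play_rows:
  steps:
    - {"delta_pos":[0,0,0],"delta_rot":[0,0,1],"fingers":-1}
    - {"delta_pos":[0,0,0],"delta_rot":[0,0,1],"fingers":-1}
    - {"delta_pos":[0,0,0],"delta_rot":[0,0,1],"fingers":-1}
    - {"delta_pos":[0,0,0],"delta_rot":[0,0,1],"fingers":-1}
    - {"delta_pos":[0,0,0],"delta_rot":[0,0,1],"fingers":-1}

```text
clock: 28.72
ee_pos: [407.2, -333.7, 236.2]
eef_rot: [-2.86, -1.299, -0.0]
ft_force: [0.8, -0.0, -0.1]
opening: 0.998
```

play_rows:
  steps:
    - {"delta_pos":[0,0,0],"delta_rot":[0,0,1],"fingers":-1}
    - {"delta_pos":[0,0,0],"delta_rot":[0,0,1],"fingers":-1}
    - {"delta_pos":[0,0,0],"delta_rot":[0,0,1],"fingers":-1}
    - {"delta_pos":[0,0,0],"delta_rot":[0,0,1],"fingers":-1}
    - {"delta_pos":[0,0,0],"delta_rot":[0,0,1],"fingers":-1}

```text
clock: 29.13
ee_pos: [407.2, -333.7, 236.2]
eef_rot: [-3.042, -0.783, -0.0]
ft_force: [0.9, -0.6, -0.4]
opening: 0.996
```

play_rows:
  steps:
    - {"delta_pos":[0,0,0],"delta_rot":[0,0,1],"fingers":-1}
    - {"delta_pos":[0,0,0],"delta_rot":[0,0,1],"fingers":-1}
    - {"delta_pos":[0,0,0],"delta_rot":[0,0,1],"fingers":-1}
    - {"delta_pos":[0,0,0],"delta_rot":[0,0,0.9],"fingers":-1}
    - {"delta_pos":[0,0,0],"delta_rot":[0,0,0],"fingers":-1}

```text
clock: 29.55
ee_pos: [407.2, -333.8, 236.2]
eef_rot: [-3.12, -0.363, 0.0]
ft_force: [-0.3, 0.4, 0.7]
opening: 0.999
```

play_rows:
  steps:
    - {"delta_pos":[0.45,-0.9,0],"delta_rot":[0,0,0],"fingers":-1}
    - {"delta_pos":[0.45,-0.9,0],"delta_rot":[0,0,0],"fingers":-1}
    - {"delta_pos":[0.45,-0.9,0],"delta_rot":[0,0,0],"fingers":-1}
    - {"delta_pos":[0.45,-0.9,0],"delta_rot":[0,0,0],"fingers":-1}
    - {"delta_pos":[0.45,-0.9,0],"delta_rot":[0,0,0],"fingers":-1}

```text
clock: 29.97
ee_pos: [452.6, -136.2, 236.3]
eef_rot: [3.12, 0.371, 0.0]
ft_force: [0.9, 0.0, -0.7]
opening: 1.001
```

play_rows:
  steps:
    - {"delta_pos":[0.45,-0.9,0],"delta_rot":[0,0,0],"fingers":-1}
    - {"delta_pos":[0.45,-0.9,0],"delta_rot":[0,0,0],"fingers":-1}
    - {"delta_pos":[0.45,-0.9,0],"delta_rot":[0,0,0],"fingers":-1}
    - {"delta_pos":[0.45,-0.9,0],"delta_rot":[0,0,0],"fingers":-1}
    - {"delta_pos":[0.45,-0.9,0],"delta_rot":[0,0,0],"fingers":-1}

```text
clock: 30.38
ee_pos: [498.3, 60.0, 236.4]
eef_rot: [-3.12, -0.371, -0.001]
ft_force: [1.2, -0.9, -0.1]
opening: 0.996
```

play_rows:
  steps:
    - {"delta_pos":[0.45,-0.9,0],"delta_rot":[0,0,0],"fingers":-1}
    - {"delta_pos":[0.45,-0.9,0],"delta_rot":[0,0,0],"fingers":-1}
    - {"delta_pos":[0.45,-0.9,0],"delta_rot":[0,0,0],"fingers":-1}
    - {"delta_pos":[0.45,-0.9,0],"delta_rot":[0,0,0],"fingers":-1}
    - {"delta_pos":[0,0,0],"delta_rot":[0,0,0],"fingers":-1}

```text
clock: 30.8
ee_pos: [535.0, 220.1, 235.5]
eef_rot: [-3.118, -0.378, 0.001]
ft_force: [-0.8, -0.8, -0.3]
opening: 0.999
```

play_rows:
  steps:
    - {"delta_pos":[0,0,0],"delta_rot":[0,0,0],"fingers":-1}
    - {"delta_pos":[0,0,0],"delta_rot":[0,0,0],"fingers":-1}
    - {"delta_pos":[0,0,0],"delta_rot":[0,0,0],"fingers":-1}

```text
clock: 31.05
ee_pos: [535.1, 213.2, 236.3]
eef_rot: [3.12, 0.366, -0.0]
ft_force: [-0.1, -0.7, 0.2]
opening: 0.998
```

```bash
python3 - <<'E'
from h import *
C,im,st=shot('wrist','w13'); print(st['ee_pos'],st['eef_rot'],st['clock'])
r=lid('w13',(649.4,250.4),28,True,'w13b',n=80); print(r)
to([*r[0],37.5],13.3)
E
```

```text
[535.08318973 213.20102204 236.30892022] [ 3.12008623e+00  3.66136495e-01 -4.86632323e-05] 31.05
px 309 57
((648.4296264648438, 250.32803344726562), (106.01256561279297, 61.8472785949707), np.float32(13.232191))
clock 31.1 pos [535.2 213.  236.4] yaw 13.35 tilt 0.01
tool units [ 2.969 -0.254  4.973] rz units 0.012
```

View pics/w13b.png

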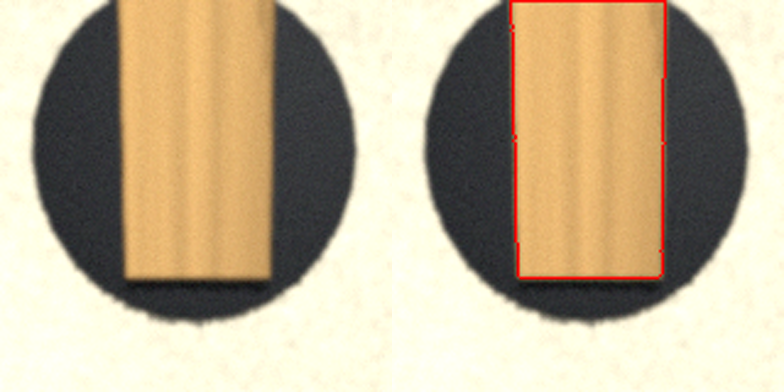

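play_rows:
  steps:
    - {"delta_pos":[0.6,0,0],"delta_rot":[0,0,0],"fingers":-1}
    - {"delta_pos":[0,0,0],"delta_rot":[0,0,0],"fingers":-1}
    - {"delta_pos":[0,0,0],"delta_rot":[0,0,0],"fingers":-1}
    - {"delta_pos":[0,0,0],"delta_rot":[0,0,0],"fingers":-1}

```text
clock: 31.43
ee_pos: [558.4, 218.8, 236.2]
eef_rot: [3.12, 0.365, -0.0]
ft_force: [0.5, -0.6, 0.2]
opening: 1.001
```

```bash
python3 - <<'E'
from h import *
C,im,st=shot('wrist','w14'); print(st['ee_pos'],st['eef_rot'],st['clock'])
r=lid('w14',(649.4,250.4),28,True,'w14b',n=80); print(r)
to([*r[0],37.5],13.3)
E
```

```text
[558.35090263 218.83601801 236.21105876] [ 3.12028492e+00  3.64845925e-01 -3.42549040e-04] 31.4333
px 309 82
((649.38671875, 250.647216796875), (109.1695327758789, 61.85503005981445), np.float32(13.34113))
clock 31.4833 pos [558.3 218.9 236.4] yaw 13.34 tilt 0.0
tool units [ 2.399 -0.246  4.972] rz units 0.011
```

View pics/w14b.png

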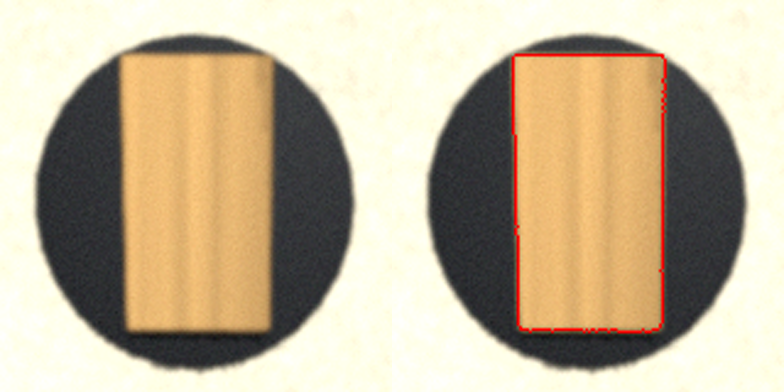

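Size 109×62 as expected; centre (649.4, 250.6), yaw 13.34.

play_rows:
  steps:
    - {"delta_pos":[0.8,-0.08,0.5],"delta_rot":[0,0,0],"fingers":-1}
    - {"delta_pos":[0.8,-0.08,0.8],"delta_rot":[0,0,0],"fingers":-1}
    - {"delta_pos":[0.8,-0.08,0.5],"delta_rot":[0,0,0],"fingers":-1}
    - {"delta_pos":[0,0,1],"delta_rot":[0,0,0],"fingers":-1}
    - {"delta_pos":[0,0,1],"delta_rot":[0,0,0],"fingers":-1}

```text
clock: 31.9
ee_pos: [648.3, 250.4, 86.0]
eef_rot: [-3.12, -0.366, -0.004]
ft_force: [-0.7, 0.1, -0.5]
opening: 0.998
```

play_rows:
  steps:
    - {"delta_pos":[0,0,0.4],"delta_rot":[0,0,0],"fingers":-1}
    - {"delta_pos":[0,0,0],"delta_rot":[0,0,0],"fingers":-1}
    - {"delta_pos":[0,0,0],"delta_rot":[0,0,0],"fingers":-1}
    - {"delta_pos":[0,0,0],"delta_rot":[0,0,0],"fingers":-1}
    - {"delta_pos":[0,0,0],"delta_rot":[0,0,0],"fingers":-1}

```text
clock: 32.32
ee_pos: [648.2, 250.5, 73.6]
eef_rot: [-3.119, -0.366, -0.006]
ft_force: [0.1, -0.0, -0.1]
opening: 1.001
```

```bash
python3 -c "
from h import *
to([649.4,250.6,37.5],13.34)"
```

```text
clock 32.3167 pos [648.2 250.5  73.6] yaw 13.37 tilt 0.22
tool units [0.026 0.004 0.902] rz units 0.009
```

play_rows:
  steps:
    - {"delta_pos":[0.03,0,0.5],"delta_rot":[0,0,0],"fingers":-1}
    - {"delta_pos":[0,0,0.2],"delta_rot":[0,0,0],"fingers":-1}
    - {"delta_pos":[0,0,0],"delta_rot":[0,0,0],"fingers":-1}
    - {"delta_pos":[0,0,0],"delta_rot":[0,0,0],"fingers":-1}
    - {"delta_pos":[0,0,0],"delta_rot":[0,0,0],"fingers":-1}

```text
clock: 32.73
ee_pos: [648.9, 250.6, 44.0]
eef_rot: [-3.12, -0.366, -0.002]
ft_force: [-0.1, -0.2, 0.1]
opening: 0.999
```

```bash
python3 -c "
from h import *
to([649.4,250.6,37.5],13.34)"
```

```text
clock 32.7333 pos [648.9 250.6  44. ] yaw 13.38 tilt 0.08
tool units [0.012 0.003 0.163] rz units 0.009
```

play_rows:
  steps:
    - {"delta_pos":[0.01,0,0.14],"delta_rot":[0,0,0.01],"fingers":-1}
    - {"delta_pos":[0,0,0],"delta_rot":[0,0,0],"fingers":-1}
    - {"delta_pos":[0,0,0],"delta_rot":[0,0,0],"fingers":-1}
    - {"delta_pos":[0,0,0],"delta_rot":[0,0,0],"fingers":-1}

```text
clock: 33.07
ee_pos: [648.9, 250.6, 37.3]
eef_rot: [-3.12, -0.365, -0.0]
ft_force: [-0.2, 0.4, 0.6]
opening: 0.998
```

```bash
python3 -c "
from h import *
to([649.4,250.6,37.5],13.34)"
```

```text
clock 33.0667 pos [648.9 250.6  37.3] yaw 13.33 tilt 0.01
tool units [ 0.011  0.003 -0.004] rz units -0.001
```

play_rows:
  steps:
    - {"delta_pos":[0.01,0,0],"delta_rot":[0,0,0],"fingers":1}
    - {"delta_pos":[0,0,0],"delta_rot":[0,0,0],"fingers":1}
    - {"delta_pos":[0,0,0],"delta_rot":[0,0,0],"fingers":1}
    - {"delta_pos":[0,0,0],"delta_rot":[0,0,0],"fingers":1}
    - {"delta_pos":[0,0,0],"delta_rot":[0,0,0],"fingers":1}

```text
clock: 33.48
ee_pos: [649.3, 250.7, 37.2]
eef_rot: [-3.12, -0.365, -0.0]
ft_force: [-0.4, -1.3, -0.3]
opening: 0.683
```

play_rows:
  steps:
    - {"delta_pos":[0,0,0],"delta_rot":[0,0,0],"fingers":1}
    - {"delta_pos":[0,0,0],"delta_rot":[0,0,0],"fingers":1}
    - {"delta_pos":[0,0,0],"delta_rot":[0,0,0],"fingers":1}
    - {"delta_pos":[0,0,0],"delta_rot":[0,0,0],"fingers":1}

```text
clock: 33.82
ee_pos: [649.3, 250.7, 37.2]
eef_rot: [-3.12, -0.365, 0.0]
ft_force: [-0.2, -0.6, 0.7]
opening: 0.658
```

```bash
python3 -c "
from h import *
to([649.4,250.6,37.5],13.34)"
```

```text
clock 33.8167 pos [649.3 250.7  37.2] yaw 13.34 tilt 0.0
tool units [ 0.003  0.003 -0.007] rz units -0.001
```

play_rows:
  steps:
    - {"delta_pos":[0,0,-0.1],"delta_rot":[0,0,0],"fingers":1}
    - {"delta_pos":[0,0,-0.4],"delta_rot":[0,0,0],"fingers":1}
    - {"delta_pos":[0,0,-0.8],"delta_rot":[0,0,0],"fingers":1}
    - {"delta_pos":[0,0,-0.8],"delta_rot":[0,0,-0.7],"fingers":1}
    - {"delta_pos":[0,0,-0.8],"delta_rot":[0,0,-0.8],"fingers":1}

```text
clock: 34.23
ee_pos: [649.0, 250.6, 154.7]
eef_rot: [3.096, 0.531, -0.001]
ft_force: [0.4, 0.0, -0.3]
opening: 0.66
```

play_rows:
  steps:
    - {"delta_pos":[0,0,-0.4],"delta_rot":[0,0,-0.8],"fingers":1}
    - {"delta_pos":[0,0,0],"delta_rot":[0,0,-0.6],"fingers":1}
    - {"delta_pos":[0,0,0],"delta_rot":[0,0,0],"fingers":1}
    - {"delta_pos":[0,0,0],"delta_rot":[0,0,0],"fingers":1}
    - {"delta_pos":[0,0,0],"delta_rot":[0,0,0],"fingers":1}

```text
clock: 34.65
ee_pos: [648.9, 250.6, 168.3]
eef_rot: [3.068, 0.676, -0.002]
ft_force: [0.4, -0.1, -0.0]
opening: 0.655
```

```bash
python3 -c "
from h import *
to([525.6,3.7,165],25.03); print(status.get_state()['opening'])"
```

```text
clock 34.65 pos [648.9 250.6 168.3] yaw 24.85 tilt 0.09
tool units [-5.391  4.304  0.09 ] rz units -0.045
0.6554237955109666
```

play_rows:
  steps:
    - {"delta_pos":[-0.4,0.32,0],"delta_rot":[0,0,-0.04],"fingers":1}
    - {"delta_pos":[-0.7,0.56,0],"delta_rot":[0,0,0],"fingers":1}
    - {"delta_pos":[-0.7,0.56,0],"delta_rot":[0,0,0],"fingers":1}
    - {"delta_pos":[-0.7,0.56,0],"delta_rot":[0,0,0],"fingers":1}
    - {"delta_pos":[-0.7,0.56,0],"delta_rot":[0,0,0],"fingers":1}

```text
clock: 35.07
ee_pos: [575.4, 102.4, 168.4]
eef_rot: [-3.067, -0.681, 0.002]
ft_force: [1.4, -0.6, 0.1]
opening: 0.655
```

play_rows:
  steps:
    - {"delta_pos":[-0.7,0.56,0],"delta_rot":[0,0,0],"fingers":1}
    - {"delta_pos":[-0.7,0.56,0],"delta_rot":[0,0,0],"fingers":1}
    - {"delta_pos":[-0.5,0.4,0],"delta_rot":[0,0,0],"fingers":1}
    - {"delta_pos":[-0.2,0.16,0],"delta_rot":[0,0,0],"fingers":1}
    - {"delta_pos":[0,0,0],"delta_rot":[0,0,0],"fingers":1}

```text
clock: 35.48
ee_pos: [528.6, 5.8, 169.1]
eef_rot: [-3.068, -0.678, 0.001]
ft_force: [0.1, 0.5, -0.7]
opening: 0.659
```

play_rows:
  steps:
    - {"delta_pos":[0,0,0],"delta_rot":[0,0,0],"fingers":1}
    - {"delta_pos":[0,0,0],"delta_rot":[0,0,0],"fingers":1}
    - {"delta_pos":[0,0,0],"delta_rot":[0,0,0],"fingers":1}

```text
clock: 35.73
ee_pos: [529.6, 8.3, 168.9]
eef_rot: [-3.066, -0.684, 0.0]
ft_force: [-0.6, 0.2, -1.1]
opening: 0.657
```

```bash
python3 -c "
from h import *
to([525.6,3.9,97],25.03); print(status.get_state()['opening'])"
```

```text
clock 35.7333 pos [529.6   8.3 168.9] yaw 25.16 tilt 0.02
tool units [-0.136  0.058  1.798] rz units 0.032
0.6570637080950823
```

play_rows:
  steps:
    - {"delta_pos":[-0.13,0.06,0.2],"delta_rot":[0,0,0.03],"fingers":1}
    - {"delta_pos":[0,0,0.7],"delta_rot":[0,0,0],"fingers":1}
    - {"delta_pos":[0,0,0.5],"delta_rot":[0,0,0],"fingers":1}
    - {"delta_pos":[0,0,0],"delta_rot":[0,0,0],"fingers":1}
    - {"delta_pos":[0,0,0],"delta_rot":[0,0,0],"fingers":1}

```text
clock: 36.15
ee_pos: [525.1, 3.1, 112.5]
eef_rot: [-3.067, -0.68, 0.003]
ft_force: [-0.3, 0.6, -0.6]
opening: 0.657
```

play_rows:
  steps:
    - {"delta_pos":[0,0,0],"delta_rot":[0,0,0],"fingers":1}
    - {"delta_pos":[0,0,0],"delta_rot":[0,0,0],"fingers":1}
    - {"delta_pos":[0,0,0],"delta_rot":[0,0,0],"fingers":1}

```text
clock: 36.4
ee_pos: [526.0, 2.8, 114.3]
eef_rot: [3.067, 0.679, 0.003]
ft_force: [-0.7, 0.3, -0.9]
opening: 0.656
```

```bash
python3 -c "
from h import *
to([525.6,3.9,97],25.03); print(status.get_state()['opening'])"
```

```text
clock 36.4 pos [526.    2.8 114.3] yaw 24.98 tilt 0.1
tool units [ 0.002 -0.029  0.433] rz units -0.013
0.6564144341116058
```

play_rows:
  steps:
    - {"delta_pos":[0,-0.02,0.34],"delta_rot":[0,0,-0.01],"fingers":1}
    - {"delta_pos":[0,0,0],"delta_rot":[0,0,0],"fingers":1}
    - {"delta_pos":[0,0,0],"delta_rot":[0,0,0],"fingers":1}
    - {"delta_pos":[0,0,0],"delta_rot":[0,0,0],"fingers":1}

```text
clock: 36.73
ee_pos: [525.4, 3.5, 100.3]
eef_rot: [3.067, 0.68, 0.001]
ft_force: [0.5, 0.2, -0.5]
opening: 0.655
```

```bash
python3 -c "
from h import *
to([525.6,3.9,97],25.03); print(status.get_state()['opening'])"
```

```text
clock 36.7333 pos [525.4   3.5 100.3] yaw 25.01 tilt 0.04
tool units [ 0.009 -0.006  0.083] rz units -0.004
0.6554665693168352
```

play_rows:
  steps:
    - {"delta_pos":[0.01,0,0.07],"delta_rot":[0,0,0],"fingers":1}
    - {"delta_pos":[0,0,0.02],"delta_rot":[0,0,0],"fingers":1}
    - {"delta_pos":[0,0,0],"delta_rot":[0,0,0],"fingers":1}
    - {"delta_pos":[0,0,0],"delta_rot":[0,0,0],"fingers":1}

```text
clock: 37.07
ee_pos: [526.0, 3.7, 97.1]
eef_rot: [3.067, 0.68, 0.002]
ft_force: [-2.3, 0.1, 9.0]
opening: 0.657
```

play_rows:
  steps:
    - {"delta_pos":[0,0,0],"delta_rot":[0,0,0],"fingers":-1}
    - {"delta_pos":[0,0,0],"delta_rot":[0,0,0],"fingers":-1}
    - {"delta_pos":[0,0,0],"delta_rot":[0,0,0],"fingers":-1}
    - {"delta_pos":[0,0,0],"delta_rot":[0,0,0],"fingers":-1}
    - {"delta_pos":[0,0,0],"delta_rot":[0,0,0],"fingers":-1}

```text
clock: 37.48
ee_pos: [525.5, 3.7, 95.9]
eef_rot: [-3.067, -0.68, 0.0]
ft_force: [-0.4, -0.2, 0.4]
opening: 0.972
```

play_rows:
  steps:
    - {"delta_pos":[0,0,-0.3],"delta_rot":[0,0,0],"fingers":-1}
    - {"delta_pos":[0,0,-1],"delta_rot":[0,0,0],"fingers":-1}
    - {"delta_pos":[0,0,-1],"delta_rot":[0,0,0],"fingers":-1}
    - {"delta_pos":[-0.7,0,-0.7],"delta_rot":[0,0,0],"fingers":-1}
    - {"delta_pos":[-0.8,0,-0.4],"delta_rot":[0,0,0],"fingers":-1}

```text
clock: 37.9
ee_pos: [471.6, -21.6, 235.0]
eef_rot: [3.065, 0.682, 0.006]
ft_force: [0.7, -0.1, 0.8]
opening: 0.998
```

play_rows:
  steps:
    - {"delta_pos":[-0.9,0,0],"delta_rot":[0,0,0],"fingers":-1}
    - {"delta_pos":[0,0,0],"delta_rot":[0,0,0],"fingers":-1}
    - {"delta_pos":[0,0,0],"delta_rot":[0,0,0],"fingers":-1}
    - {"delta_pos":[0,0,0],"delta_rot":[0,0,0],"fingers":-1}

```text
clock: 38.23
ee_pos: [439.0, -36.8, 232.2]
eef_rot: [3.067, 0.68, 0.001]
ft_force: [0.1, -0.0, 0.8]
opening: 0.997
```

```bash
python3 - <<'E'
from h import *
C,im,st=shot('wrist','w15'); print(st['ee_pos'],st['eef_rot'],st['clock'])
r=lid('w15',(525.6,3.7),88,True,'w15b',n=90); print(r)
C,im,st=shot('top','top1'); cv2.imwrite('pics/top1z.png',cv2.resize(cv2.convertScaleAbs(im,alpha=1.8)[80:290,150:500],None,fx=2.28,fy=2.28,interpolation=cv2.INTER_CUBIC))
C,im,st=shot('scene','sc1'); cv2.imwrite('pics/sc1z.png',cv2.resize(cv2.convertScaleAbs(im,alpha=1.8)[100:350,150:500],None,fx=2.2,fy=2.2,interpolation=cv2.INTER_CUBIC))
E
```

```text
[438.99631827 -36.84485379 232.15438859] [3.06702903e+00 6.79783562e-01 9.78678069e-04] 38.2333
px 318 76
((526.7757568359375, 3.1191139221191406), (107.97804260253906, 61.05470275878906), np.float32(25.003372))
```

View pics/w15b.png

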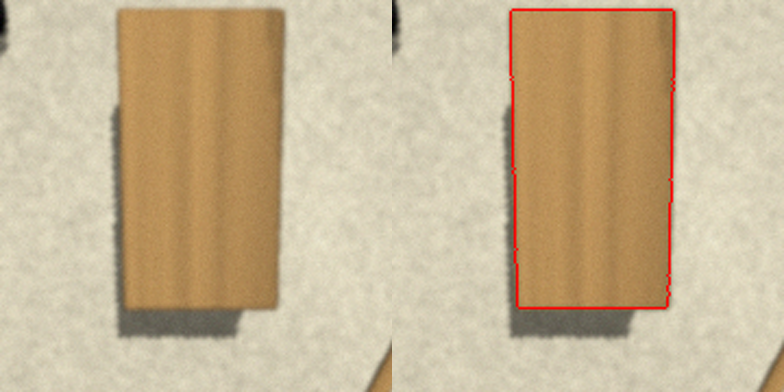

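View pics/top1z.png

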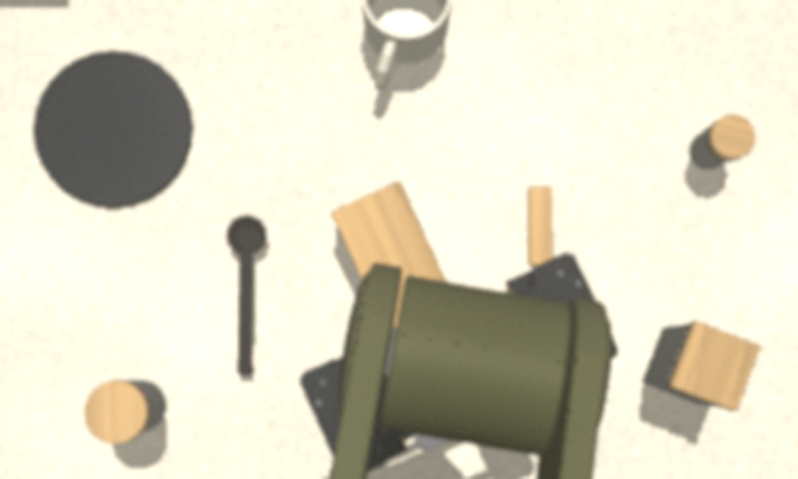

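View pics/sc1z.png

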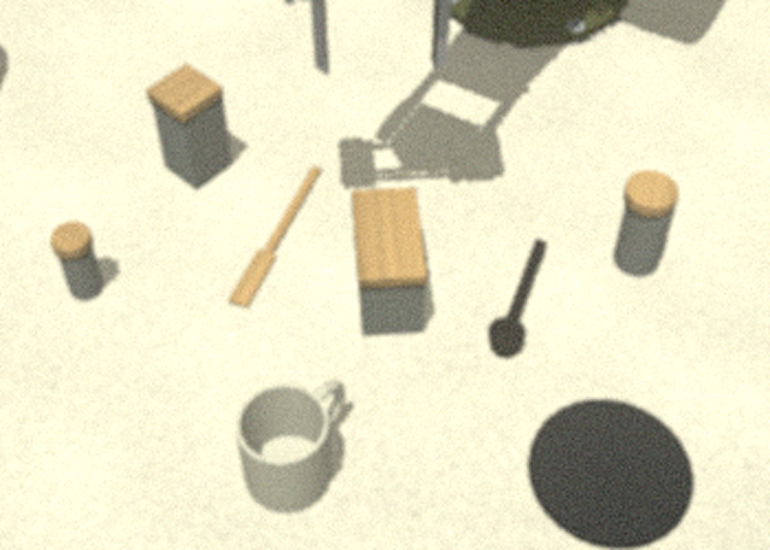

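```bash
python3 -c "
from plant import status,sign_off
s=status.get_state(); print(s['clock'],s['ft_force'],abs(s['qd']).max()); print(sign_off())"
```

```text
38.3833 [-0.0408583   0.97672462 -0.46334411] 0.0031598882785785834
the job is handed in; nothing more can be done
None
```

All four lids are off the stack, taken from the top (small, round, square, oblong), and each is right way up on its own pot. I handed the job in at 38.4 s with the gripper clear of everything.

After each release I measured the lid with the wrist camera and compared it with the pot position measured earlier:

| Lid | Offset from pot centre | Yaw against pot |
|---|---|---|
| Small | about 0.7 mm | round, not applicable |
| Round | about 1 mm | round, not applicable |
| Square | about 1.3 mm | within 0.1° |
| Oblong | about 1.3 mm | within 0.1° |

These offsets are within the roughly 2 mm camera calibration. Each lid met the rim at 5–11 N.

- **Views at the end:** The last top and scene views show the trivet empty and all four lids flat on their pots. In the top view the arm hid part of the oblong pot; the scene and wrist views showed it fully covered.
- **Checks that disagreed:** An automatic cross-check of the pots in the top camera failed on its colour thresholds. I compared the square and small pots by hand-read pixels in that view instead, and they agreed with the wrist camera to about 1 mm. The first oblong measurement was cut off at the image edge, so I repeated it before grasping.

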